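Set up the sampling station: slide the tube rack home and peel off a drip tray

ROBOT

A 6-joint arm with a two-finger parallel gripper is mounted at the origin on the work surface. World frame = base frame: x ahead of the robot, y to its left, z up, the work surface at z = 0. Lengths are in m, angles in rad, forces in N, time in s.
With the tool pointing down it reaches from about 0.35 to 0.975 m from the base axis. Payload 4.9 kg.
Tool frame: the origin (TCP) lies between the finger pads; the fingertips stand 17 mm ahead of it and the grasp point (between the pads) lies 2 mm behind it; z points along the fingers, y is the direction in which the jaws open and shut (so a half turn about z gives the same grasp; the last joint's range is limited). The gripper opens to 85 mm and grips with 20 to 120 N. Pads are 22 mm wide; open, the fingers measure 114 mm over their backs; the gripper's body (76 mm by 85 mm) begins 54 mm behind the grasp point. The pads swing forward as they close: fully open they stand 13 mm farther back than shut.
Start: joints at [1.05, 0.053, 1.613, -0, 1.476, -0.119], TCP at [0.244, 0.575, 0.248] pointing down, gripper open.
Joint ranges: [-3.01, 3.01], [-1.01, 2.22], [0.06, 2.58], [-1.02, 4.17], [0.09, 2.62], [-3.14, 3.14]. Speed limits (rad/s): [2.57, 2.57, 3.14, 3.14, 3.14, 3.14].

INTERFACE

Orientations are given as a unit quaternion [w, x, y, z].
In Python, from plant import state, grab_frame, camera_model, job_done, find_in, silhouettes, landmark_of gives the robot as it stands.
- The arm moves only by the shell command python3 -m crank 'ROWS'. ROWS is JSON, a list of rows, each an object with "angular": the turn, a rotation vector about the tool's x, y, z each as a share of 5 degrees, from -1 to 1, a list of three; "delta_pos": the shift along the tool's x, y, z each as a share of 3 cm, from -1 to 1, a list of three; "gripper": the opening, from 0 (shut) to 1 (fully open). In form: [{"angular": [ax, ay, az], "delta_pos": [tx, ty, tz], "gripper": gripper}, ...]. A call has 1 to 12 rows; each row shifts and turns the commanded pose from where the row before left it, along the tool's axes as they then stand; what a row does not reach is not made up. A row lasts 1/8 s, in which the tool goes at most 62.5 mm and 10.7 degrees, less where a joint would pass 70% of its speed; a pose out of reach is approached as far as the arm can. A call with a number of a shift or a turn outside -1 to 1 is refused whole. A call with a gripper value outside its range is refused whole. The fingers move at their own pace and stop on an object; the grip force is fixed at half the most. Time passes only in rows, so rows that do not move let the fingers close. It gives the time, the measured TCP pose, the force and the opening at its end, in the units of the state.
- state(): the state, without advancing time (a new reading comes with each control period).
- grab_frame(name): name is "scene" or "side" or "wrist"; returns the picture (384x512x3 uint8, red, green, blue); there is no depth.
- camera_model(name): a dict with "camera_matrix" (3x3 intrinsics, pixels), "dist_coeffs" ([k1, k2, p1, p2, k3] as OpenCV has them; the pictures are not rectified), "rvec" (rotation vector, rad) and "tvec" (3), from world to camera coordinates, as OpenCV has them; the wrist camera has in their place "mount" (4x4, takes a point from camera to tool coordinates, whose origin is the TCP and whose axes are the flange's). Camera axes: x right, y down, z forward; pixel columns grow to the right and rows downward; lengths in m; the calibration is good to about 2 mm. A picture is of the moment at which its call begins: read the wrist's pose just before it. camera_model takes no time and is no camera call.
- job_done(): hands the job in, once; it reports no verdict.
Trained networks look in the newest picture that a camera, given by its name, has taken for a name from the list of things; names that differ only in an ending like _2 or _b are one class to them, and where a whole thing is asked for, a point or a joint stands for the part that bears it (a point fixed in the world has none). Each returns a list of dicts, best first, with "conf" (0 to 1); they miss things now and then, are a little off and sometimes report something else, mostly with a low value. They report only what shows in the picture. A call takes as long as a camera call. They do not tell look-alikes from the thing itself.
- find_in(camera, target): "bbox" ([left, top, right, bottom] in pixels, round what is visible of it).
- silhouettes(camera, target): "mask" (384x512 bool, what is visible of it) and "bbox" ([left, top, right, bottom] in pixels, round what is visible of it).
- landmark_of(camera, target): "pixel" ([column, row] in pixels: a listed point, or the origin of a listed thing).
The state is a dict: "time": time; "joint_pos": joint angles; "joint_vel": joint speeds; "joint_efforts": joint torques, N m; "tool_pos": TCP position; "tool_rot": TCP orientation; "contact_force": force on the tool from outside, world axes, zero at the start; "ft_torque": the same for the moment, N m; "gripper_width": opening from 0.0 (shut) to 1.0 (fully open).
Only numpy, scipy, OpenCV 4.12 (cv2) and the standard library are available. Lean on these libraries where they do the work, as an engineer would, in place of code of your own. Each camera call takes 0.05 s, during which the arm holds its last target.

TASK

Get the reactor's sampling point ready: first slide the tube rack along the bench, without lifting or tipping it, squarely onto its taped outline. Then take the top tray from the clinging nested stack: raise one corner well clear while the opposite corner still sits in the stack, so that it peels away and the other trays stay standing where they are. Finish holding this tray level beneath the sampling spout, centred under it, up in the air and touching nothing but the gripper; keep hold of it, and do not disturb the other things on the bench.

Things in the scene. Friction and masses are not known exactly. Their poses are not given: they have to be found in the camera images.
- tray_center (a point): Top tray of the stack, the one to take: plain white formed plastic, loose, about 120 g, 250 mm long (its x axis), 160 mm wide (its y axis), 40 mm high, corners of 22 mm radius. The point is its centre half-way up, 20 mm below the rim top; z points up out of the tray. It clings to the tray below at four places on its long sides, 80 mm either way from the middle.
- tray_corner_a (a point): Top of the top tray's rim at its corner on the +x, +y side of the tray frame (114 mm and 69 mm from the centre, 40 mm above the tray's underside). Corner c is diagonally opposite.
- tray_corner_b (a point): The same, at the corner on the tray's -x, +y side; corner d is diagonally opposite.
- tray_corner_c (a point): The same, at the corner on the tray's -x, -y side; corner a is diagonally opposite.
- tray_corner_d (a point): The same, at the corner on the tray's +x, -y side; corner b is diagonally opposite.
- tray: The same tray; origin at the centre of its underside. To grip: its rim, an upright-sided rail 12 mm wide and 14 mm high all round. Inside, a 5 mm shoulder lies 14 mm below the rim top; outside, the next tray's rim begins there, flush. So grip the rim with one finger inside and one outside, tips about 10 mm below the rim top, firmly (about 40 N), and only this tray is taken.
- stack: The other eight trays, which stay together, loose, about 960 g. Origin at the centre of the underside; x along the length. Their top rim is 138 mm above the bench, so the top tray's rim top starts at 152 mm. Each clinging place lets go with about 1.5 N after 3 mm of rise: pulled straight up, all four hold at once; turned up about the opposite corner by 0.2 rad, they let go in turn.
- rack_center (a point): Tube rack: low grey plastic rack full of small capped tubes, 70 mm (its x axis) x 150 mm (its y axis), 44 mm high, 54 mm with the tube caps, about 320 g, loose on the bench. The point is its centre, 27 mm above the bench.
- rack: The same rack; origin at the centre of its underside, same axes.
- outline_center (a point): Centre, on the bench, of the rack's place: a rectangle of pale tape stuck flat on the bench, about 80 mm (its x axis) x 160 mm (its y axis) inside the tape, so 5 mm larger all round than the rack. The rack starts nearer the robot, off the outline's -x side, and either way round is right.
- spout (a point): Lower end of the sampling spout, a 9 mm steel tube 240 mm above the bench that points straight down below a slim steel valve block (29 mm across, from 268 to 342 mm). Nothing is below it.
- sampler: Reactor and sampling stand, fixed. Origin on the bench under the spout. The valve hangs on a 10 mm bar 317 mm up that runs to +x, to a 12 mm post 185 mm behind the spout, 394 mm high, on a foot plate 14 mm high (140 to 270 mm behind the spout, 100 mm to either side). A hose runs along the bar, down the post and along the bench behind to the reactor (250 mm square base, 130 mm in +x and 570 mm in +y, 430 mm high).
- dropper: Small white plastic bottle, 36 mm across, 85 mm high, standing on the bench; not part of the job. Origin at its underside.
- washbottle: White wash bottle, 72 mm across, about 190 mm high; not part of the job. Origin at its underside.
- beaker: Small glass beaker, 52 mm across, 68 mm high; not part of the job. Origin at its underside.
- spanner: Steel spanner 160 mm long lying flat along its x axis; not part of the job.
- vialbox: Cardboard box of black-capped vials, 130 mm square, 48 mm high; not part of the job. Origin at its underside.
- coupling: Turned steel hose coupling, 32 mm across, 40 mm high, standing on end; not part of the job. Origin at its underside.
- flask: Glass bottle with a metal cap, 64 mm across, 125 mm high; not part of the job. Origin at its underside.
There are look-alikes about, which are no part of the job. Leave any blue or green look-alike of the dropper alone.

How it is judged:
By the outcome, as a careful person would: the job done as asked, in the order asked, and still so for the second after the job is handed in, while the arm keeps its last pose, push and grip.
It also fails if it takes over 72 s, if anything falls off the work surface, if the arm or the gripper's body presses on something with over 40 N, if the wrist force passes 120 N, or if a joint passes its speed limit or range.

## Working session

There is one attempt and no reset: what is moved stays moved. The work goes in short steps, Python scripts to look and compute and a shell command to move; the robot and the scene stay as the last step left them, time stands still between calls to the robot, and variables do not carry over. Pictures are saved under pics/ and viewed, and the job is handed in when it is done.

```bash
ls; mkdir -p pics; python3 - <<'E'
from plant import *
import cv2,json
print(state())
for n in ["scene","side","wrist"]:
    f=grab_frame(n); cv2.imwrite(f"pics/{n}0.png",f[:,:,::-1])
    m=camera_model(n); print(n,m)
E
```

```text
pics
{'time': 0.0, 'joint_pos': array([ 1.04999188e+00,  5.33272066e-02,  1.61427687e+00,  1.93355111e-05,
        1.47600958e+00, -1.18999599e-01]), 'joint_vel': array([ 0.00032651, -0.00155833,  0.0004206 , -0.00053455, -0.00018608,
        0.00036802]), 'joint_efforts': array([ 1.43985588e-03, -3.93683624e+01, -3.70177603e+01, -3.97811550e-05,
        6.95518451e-03, -2.73671411e-06]), 'tool_pos': array([0.24412741, 0.57471552, 0.24709161]), 'tool_rot': array([-3.26910064e-04,  1.99554488e-01,  9.79886210e-01, -9.56205230e-04]), 'contact_force': array([0.60408092, 0.20511753, 0.46059153]), 'ft_torque': array([ 0.03925524,  0.0277168 , -0.01634948]), 'gripper_width': 1.0025315026319632}
scene {'camera_matrix': array([[489.12829775,   0.        , 257.68761996],
       [  0.        , 489.12829775, 193.34450025],
       [  0.        ,   0.        ,   1.        ]]), 'dist_coeffs': array([-0.02133589,  0.        ,  0.        ,  0.        ,  0.        ]), 'rvec': array([ 2.17916138,  1.41848445, -0.43358955]), 'tvec': array([-0.14522162, -0.39064788,  1.85269227])}
side {'camera_matrix':
[... 270 characters left out ...]
.8569865 ,  0.36300679]), 'tvec': array([-0.47694761,  0.34584559,  1.33881749])}
wrist {'camera_matrix': array([[279.80208863,   0.        , 258.09220542],
       [  0.        , 279.80208863, 187.90602265],
       [  0.        ,   0.        ,   1.        ]]), 'dist_coeffs': array([-0.03966941,  0.        ,  0.        ,  0.        ,  0.        ]), 'mount': array([[-2.63777318e-04, -9.59602678e-01, -2.81358545e-01,
         7.17243237e-02],
       [ 9.99999439e-01, -5.41770221e-04,  9.10251310e-04,
         1.38170866e-03],
       [-1.02591128e-03, -2.81358147e-01,  9.59602282e-01,
        -1.25063937e-01],
       [ 0.00000000e+00,  0.00000000e+00,  0.00000000e+00,
         1.00000000e+00]])}
```

View pics/scene0.png

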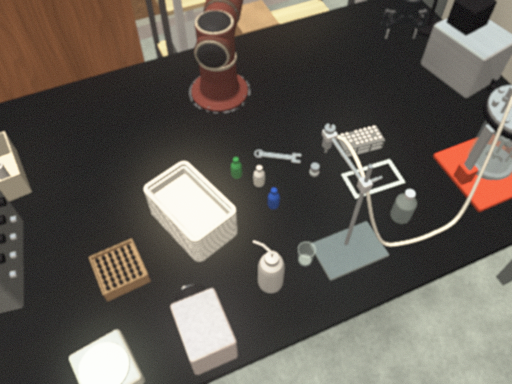

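View pics/side0.png

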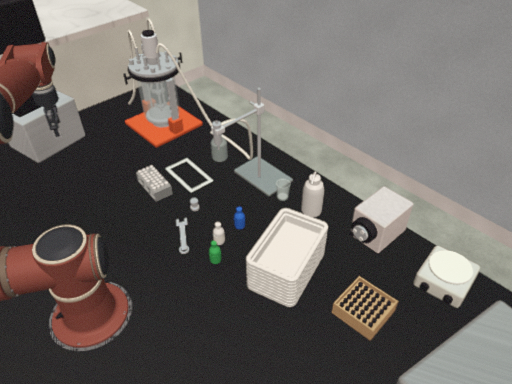

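View pics/wrist0.png

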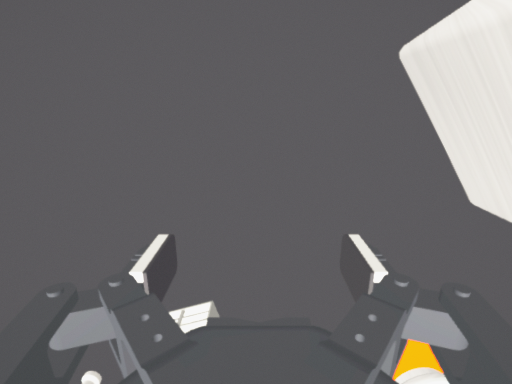

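```bash
cat > h.py <<'E'
import numpy as np, cv2
from plant import *
from scipy.spatial.transform import Rotation as R
def qR(q): return R.from_quat([q[1],q[2],q[3],q[0]]).as_matrix()
def cam(name,st=None):
    m=camera_model(name);K=m['camera_matrix'];d=m['dist_coeffs']
    if 'rvec' in m:
        Rm=cv2.Rodrigues(m['rvec'])[0];t=m['tvec']
    else:
        st=st or state(); T=np.eye(4);T[:3,:3]=qR(st['tool_rot']);T[:3,3]=st['tool_pos']
        C=np.linalg.inv(T@m['mount']);Rm=C[:3,:3];t=C[:3,3]
    return K,d,Rm,t
def ray(name,px,st=None):
    K,d,Rm,t=cam(name,st)
    u=cv2.undistortPoints(np.array(px,float).reshape(-1,1,2),K,d).reshape(-1,2)
    D=np.c_[u,np.ones(len(u))]@Rm
    return -Rm.T@t, D/np.linalg.norm(D,axis=1)[:,None]
def onz(name,px,z,st=None):
    o,D=ray(name,px,st); return o+D*((z-o[2])/D[:,2])[:,None]
def proj(name,P,st=None):
    K,d,Rm,t=cam(name,st)
    return cv2.projectPoints(np.array(P,float).reshape(-1,3),Rm,t,K,d)[0].reshape(-1,2)
def tri(obs):
    A=np.zeros((3,3));b=np.zeros(3)
    for n,p in obs:
        o,D=ray(n,[p]);M=np.eye(3)-np.outer(D[0],D[0]);A+=M;b+=M@o
    return np.linalg.solve(A,b)
def shot(name,fn,crop=None,scale=1):
    f=grab_frame(name)[:,:,::-1]
    if crop: f=f[crop[1]:crop[3],crop[0]:crop[2]]
    f=cv2.resize(f,None,fx=scale,fy=scale,interpolation=cv2.INTER_CUBIC)
    cv2.imwrite('pics/'+fn,f)
E
python3 - <<'E'
from h import *
grab_frame('scene');grab_frame('side')
for n in "tray_center tray_corner_a tray_corner_b tray_corner_c tray_corner_d rack_center outline_center spout sampler dropper washbottle beaker spanner vialbox coupling flask".split():
    a=landmark_of('scene',n);b=landmark_of('side',n)
    s=n
    if a: s+=f" sc {np.round(a[0]['pixel'],1)} {a[0]['conf']:.2f}"
    if b: s+=f" si {np.round(b[0]['pixel'],1)} {b[0]['conf']:.2f}"
    if a and b: 
        p=tri([('scene',a[0]['pixel']),('side',b[0]['pixel'])]); s+=f" -> {np.round(p,4)} err {np.round(proj('scene',p)[0]-a[0]['pixel'],1)}{np.round(proj('side',p)[0]-b[0]['pixel'],1)}"
    print(s,len(a),len(b))
print(state()['time'])
E
```

```text
tray_center sc [187.1 202.2] 0.83 si [286.1 245.6] 0.91 -> [ 0.5174 -0.2904  0.1317] err [ 1.4 -1.4][1.6 1. ] 2 1
tray_corner_a sc [144.1 186.2] 0.97 si [292.8 277.2] 0.85 -> [ 0.4337 -0.3919  0.1562] err [ 0.5 -0.4][0.6 0.4] 4 4
tray_corner_b sc [144.1 186.2] 0.97 si [292.8 277.2] 0.85 -> [ 0.4337 -0.3919  0.1562] err [ 0.5 -0.4][0.6 0.4] 4 4
tray_corner_c sc [144.1 186.2] 0.97 si [292.8 277.2] 0.85 -> [ 0.4337 -0.3919  0.1562] err [ 0.5 -0.4][0.6 0.4] 4 4
tray_corner_d sc [144.1 186.2] 0.97 si [292.8 277.2] 0.85 -> [ 0.4337 -0.3919  0.1562] err [ 0.5 -0.4][0.6 0.4] 4 4
rack_center sc [356.7 141.2] 0.80 si [151.9 184.1] 0.84 -> [0.439  0.3408 0.0189] err [ 0.6 -0.8][0.7 0.6] 1 1
outline_center si [285.1 247.7] 0.65 0 2
spout sc [321.8 150.3] 0.65 si [219.2 150. ] 0.84 -> [0.582  0.0959 0.2429] err [-0.  0.][-0. -0.] 1 2
sampler sc [119.7 272. ] 0.54 si [361.3 312.2] 0.75 -> [ 0.5815 -0.5386 -0.0021] err [ 1.  -0.8][1.1 0.6] 1 2
dropper sc [270.  205.1] 0.70 si [237.1 226.2] 0.66 -> [ 0.5434 -0.0345 -0.0024] err [ 1.4 -1.7][1.7 1.2] 3 4
washbottle sc [273.  280.9] 0.59 si [307.9 205.8] 0.91 -> [ 0.7905 -0.14    0.0088] err [ 1.4 -1.5][1.4 0.9] 1 1
beaker sc [302.7 259.4] 0.81 si [282.2 198. ] 0.67 -> [ 0.7613 -0.0325 -0.003 ] err [ 0.1 -0.2][0.1 0.1] 1 1
spanner sc [279.8 155.1] 0.48 si [182.7 234.5] 0.77 -> [0.379  0.0718 0.0013] err [-0.3  0.4][-0.4 -0.4] 1 1
vialbox sc [117.8 272.7] 0.60 si [362.1 314.2] 0.81 -> [ 0.5797 -0.544  -0.0049] err [ 1.1 -0.9][1.3 0.6] 1 1
coupling sc [361.6 142.7] 0.73 si [192.  206.6] 0.64 -> [0.4942 0.2625 0.0063] err [-16.6  18.6][-14.9 -16. ] 2 1
flask sc [398.8 212.8] 0.92 si [217.1 155.5] 0.58 -> [0.7404 0.3199 0.0068] err [ 0.9 -1.1][0.8 0.7] 1 2
1.85
```

```bash
python3 - <<'E'
from h import *
shot('scene','s1.png',(220,110,440,230),3.6)
shot('side','d1.png',(120,130,300,270),4.2)
shot('scene','s2.png',(130,150,310,290),4)
E
```

```text
(no output)
```

View pics/s1.png

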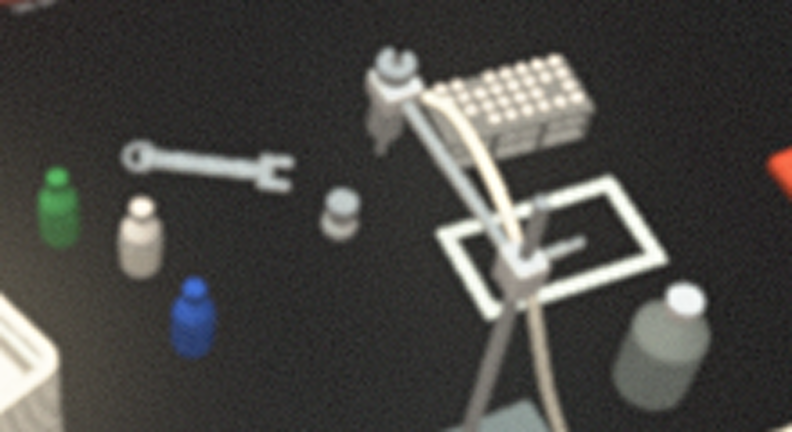

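View pics/d1.png

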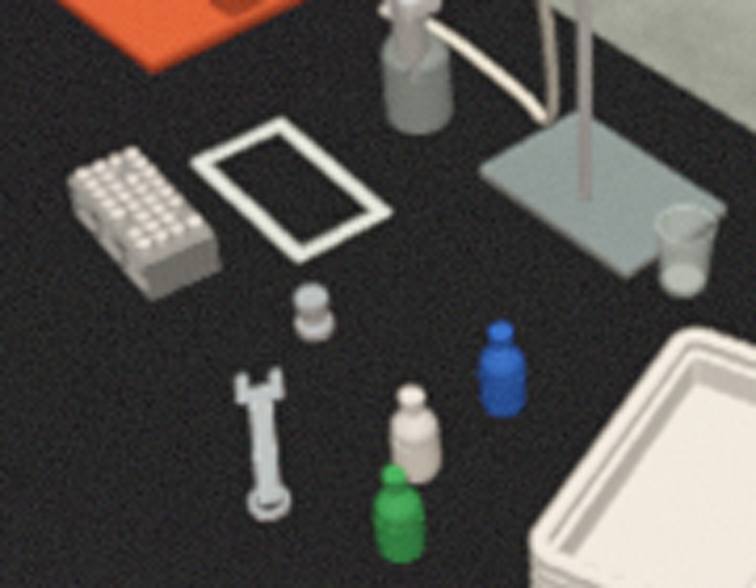

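View pics/s2.png

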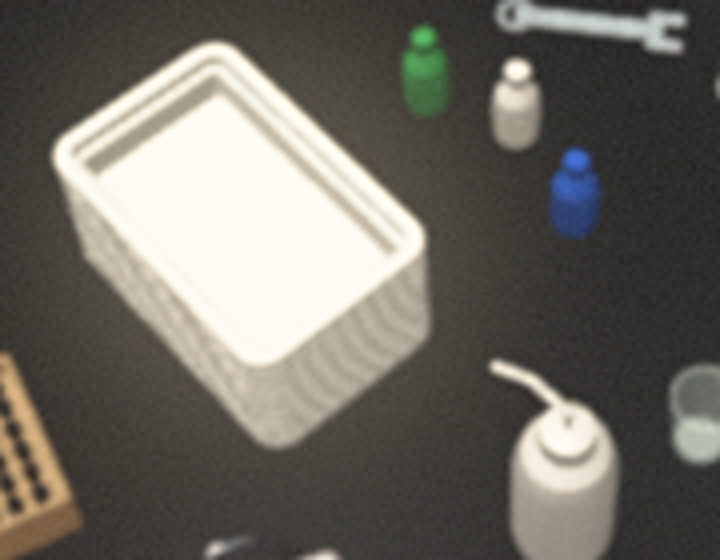

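```bash
cat > m1.py <<'E'
from h import *
from scipy.optimize import minimize
# outline
for n,box in (('side',(160,150,216,196)),('scene',(338,155,410,200))):
    f=grab_frame(n); g=f.min(2).astype(int); 
    m=np.zeros(g.shape,np.uint8); m[box[1]:box[3],box[0]:box[2]]=(g[box[1]:box[3],box[0]:box[2]]>120)
    cs,h=cv2.findContours(m,cv2.RETR_CCOMP,cv2.CHAIN_APPROX_NONE)
    for c,hh in zip(cs,h[0]):
        if len(c)<50: continue
        P=onz(n,c.reshape(-1,2),0)[:,:2]
        r=cv2.minAreaRect((P*1000).astype(np.float32)); print(n,'hole' if hh[3]>=0 else 'outer',np.round(r[0],1),np.round(r[1],1),round(r[2],1))
# tray corners: all detections
A=landmark_of('scene','tray_corner_a');B=landmark_of('side','tray_corner_a')
pa=[onz('scene',[x['pixel']],.152)[0] for x in A];pb=[onz('side',[x['pixel']],.152)[0] for x in B]
print('sc',[(np.round(p,3)[:2],round(x['conf'],2)) for p,x in zip(pa,A)]);print('si',[(np.round(p,3)[:2],round(x['conf'],2)) for p,x in zip(pb,B)])
for n in ('side','scene'):
    for t,dims,z in (('rack',(70,150),54),('rack',(70,150),44)):
        s=silhouettes(n,t)
        m=s[0]['mask']; 
        def box(p):
            c,sn=np.cos(p[2]),np.sin(p[2]);P=[]
            for i in(-1,1):
                for j in(-1,1):
                    for zz,k in((0,1),(.044,1),(.054,.9)):
                        x,y=i*.035*k,j*.075*k;P.append((p[0]+c*x-sn*y,p[1]+sn*x+c*y,zz))
            return P
        def cost(p):
            h=cv2.convexHull((proj(n,box(p))*16).astype(np.int32));M=np.zeros((384,512),np.uint8)
            cv2.fillConvexPoly(M,h,255,cv2.LINE_AA,4);M=M/255.
            return np.abs(M-m).sum()
        best=min((minimize(cost,[.44,.34,a],method='Nelder-Mead',options=dict(initial_simplex=[[.44,.34,a],[.46,.34,a],[.44,.36,a],[.44,.34,a+.15]],xatol=1e-4)) for a in np.arange(-.6,.61,.2)),key=lambda r:r.fun)
        print(n,best.x,best.fun,m.sum()); break
E
python3 m1.py
```

```text
side outer [588.2 318. ] [191.5 109.3] 86.7
side hole [588.1 318. ] [162.6  82.1] 86.8
scene outer [562.5 317. ] [189.7 194.4] 86.4
scene hole [589.3 339.9] [111.5  81.5] 87.1
sc [(array([ 0.399, -0.27 ]), 0.97), (array([ 0.609, -0.185]), 0.69), (array([ 0.428, -0.394]), 0.65), (array([ 0.644, -0.315]), 0.59), (array([0.56 , 0.252]), 0.15)]
si [(array([ 0.634, -0.321]), 0.73), (array([ 0.603, -0.181]), 0.69), (array([ 0.433, -0.393]), 0.65), (array([ 0.387, -0.272]), 0.62)]
side [ 0.44550079  0.34190573 -0.13240899] 102.39999999999999 748
scene [ 0.45333899  0.34760657 -0.01933789] 319.3529411764706 887
```

```bash
cat > pl.py <<'E'
from h import *
import json
def down(ydeg,xlike=None):
    a=np.radians(ydeg);y=np.array([np.cos(a),np.sin(a),0]);z=np.array([0,0,-1.]);return np.c_[np.cross(y,z),y,z]
def plan(p1,R1,n,g,p0=None,R0=None):
    s=state();p0=s['tool_pos'] if p0 is None else np.array(p0);R0=qR(s['tool_rot']) if R0 is None else R0
    w=R.from_matrix(R0.T@R1).as_rotvec();rows=[];p=np.array(p0,float);Rc=R0
    for k in range(n):
        f=(k+1)/n;tp=p0+(np.array(p1)-p0)*f;tR=R0@R.from_rotvec(w*f).as_matrix()
        d=np.round(Rc.T@(tp-p)/.03,2)+0.;a=np.round(R.from_matrix(Rc.T@tR).as_rotvec()/np.radians(5),2)+0.
        assert abs(d).max()<=1 and abs(a).max()<=1,(d,a)
        rows.append({"angular":a.tolist(),"delta_pos":d.tolist(),"gripper":g});p=p+Rc@d*.03;Rc=Rc@R.from_rotvec(a*np.radians(5)).as_matrix()
    for r in rows: print(json.dumps(r)+',')
    return p,Rc
def pose():
    s=state();Rm=qR(s['tool_rot']);print('t',round(s['time'],2),'p',np.round(s['tool_pos'],4),'yang',round(np.degrees(np.arctan2(Rm[1,1],Rm[0,1])),2),'z',np.round(Rm[:,2],3),'F',np.round(s['contact_force'],1),'w',round(s['gripper_width'],3),'j',np.round(s['joint_pos'],2))
E
python3 - <<'E'
from pl import *
pose()
plan([.44,.33,.25],down(-7.6),16,1)
E
```

```text
t 2.3 p [0.2444 0.5752 0.2483] yang 66.98 z [-0. -0. -1.] F [-0.6  0.2  0.2] w 0.998 j [ 1.05  0.05  1.61 -0.    1.48 -0.12]
{"angular": [0.0, 0.0, 0.93], "delta_pos": [-0.57, -0.31, 0.0], "gripper": 1},
{"angular": [0.0, 0.0, 0.93], "delta_pos": [-0.6, -0.26, -0.01], "gripper": 1},
{"angular": [0.0, 0.0, 0.94], "delta_pos": [-0.62, -0.22, 0.0], "gripper": 1},
{"angular": [0.0, 0.0, 0.93], "delta_pos": [-0.63, -0.16, 0.0], "gripper": 1},
{"angular": [0.0, 0.0, 0.93], "delta_pos": [-0.65, -0.11, -0.01], "gripper": 1},
{"angular": [0.0, 0.0, 0.93], "delta_pos": [-0.65, -0.06, 0.0], "gripper": 1},
{"angular": [0.0, 0.0, 0.94], "delta_pos": [-0.65, 0.0, 0.0], "gripper": 1},
{"angular": [0.0, 0.0, 0.93], "delta_pos": [-0.65, 0.05, -0.01], "gripper": 1},
{"angular": [0.0, 0.0, 0.93], "delta_pos": [-0.65, 0.1, 0.0], "gripper": 1},
{"angular": [0.0, 0.0, 0.93], "delta_pos": [-0.63, 0.15, -0.01], "gripper": 1},
{"angular": [0.0, 0.0, 0.93], "delta_pos": [-0.63, 0.2, 0.0], "gripper": 1},
{"angular": [0.0, 0.0, 0.94], "delta_pos": [-0.6, 0.26, 0.0], "gripper": 1},
{"angular": [0.0, 0.0, 0.93], "delta_pos": [-0.58, 0.3, -0.01], "gripper": 1},
{"angular": [0.0, 0.0, 0.93], "delta_pos": [-0.55, 0.35, 0.0], "gripper": 1},
{"angular": [0.0, 0.0, 0.93], "delta_pos": [-0.52, 0.39, 0.0], "gripper": 1},
{"angular": [0.0, 0.0, 0.94], "delta_pos": [-0.49, 0.43, -0.01], "gripper": 1},
```

```bash
python3 -m crank '[{"angular":[0,0,0.93],"delta_pos":[-0.57,-0.31,0],"gripper":1},{"angular":[0,0,0.93],"delta_pos":[-0.6,-0.26,0],"gripper":1},{"angular":[0,0,0.94],"delta_pos":[-0.62,-0.22,0],"gripper":1},{"angular":[0,0,0.93],"delta_pos":[-0.63,-0.16,0],"gripper":1},{"angular":[0,0,0.93],"delta_pos":[-0.65,-0.11,0],"gripper":1},{"angular":[0,0,0.93],"delta_pos":[-0.65,-0.06,0],"gripper":1},{"angular":[0,0,0.94],"delta_pos":[-0.65,0,0],"gripper":1},{"angular":[0,0,0.93],"delta_pos":[-0.65,0.05,0],"gripper":1}]'
python3 -m crank '[{"angular":[0,0,0.93],"delta_pos":[-0.65,0.1,0],"gripper":1},{"angular":[0,0,0.93],"delta_pos":[-0.63,0.15,0],"gripper":1},{"angular":[0,0,0.93],"delta_pos":[-0.63,0.2,0],"gripper":1},{"angular":[0,0,0.94],"delta_pos":[-0.6,0.26,0],"gripper":1},{"angular":[0,0,0.93],"delta_pos":[-0.58,0.3,0],"gripper":1},{"angular":[0,0,0.93],"delta_pos":[-0.55,0.35,0],"gripper":1},{"angular":[0,0,0.93],"delta_pos":[-0.52,0.39,0],"gripper":1},{"angular":[0,0,0.94],"delta_pos":[-0.49,0.43,0],"gripper":1},{"angular":[0,0,0],"delta_pos":[0,0,0],"gripper":1},{"angular":[0,0,0],"delta_pos":[0,0,0],"gripper":1}]'
python3 - <<'E'
from pl import *
pose(); shot('wrist','w1.png',None,1.5)
E
```

```text
time: 3.3
tool_pos: [0.3426, 0.4523, 0.2484]
tool_rot: [0.0, 0.504, 0.864, 0.0]
contact_force: [0.2, -0.1, 0.6]
gripper_width: 0.998
time: 4.55
tool_pos: [0.4396, 0.3304, 0.2483]
tool_rot: [-0.0, 0.752, 0.659, 0.0]
contact_force: [-0.4, -0.9, 0.3]
gripper_width: 1.0
t 4.55 p [0.4396 0.3304 0.2483] yang -7.55 z [-0.  0. -1.] F [-0.4 -0.9  0.3] w 1.0 j [ 0.51 -0.13  1.79  0.    1.48  0.64]
```

View pics/w1.png

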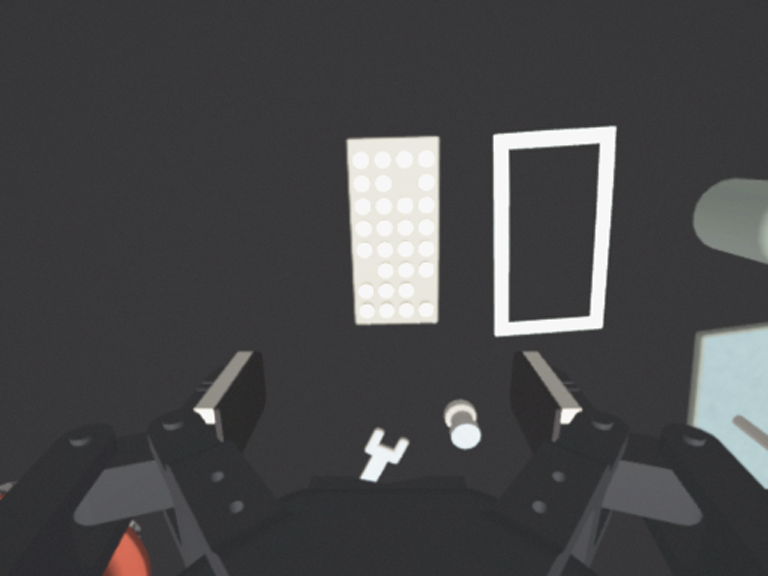

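```bash
cat > m2.py <<'E'
from pl import *
s=state();f=grab_frame('wrist');g=f.max(2).astype(np.uint8)
m=(g>130).astype(np.uint8)
cs,h=cv2.findContours(m,cv2.RETR_CCOMP,cv2.CHAIN_APPROX_NONE)
for c,hh in zip(cs,h[0]):
    if cv2.contourArea(c)<2000: continue
    for z in (0,.044):
        P=onz('wrist',c.reshape(-1,2),z,s)[:,:2]
        r=cv2.minAreaRect((P*1000).astype(np.float32)); print(cv2.boundingRect(c),'hole' if hh[3]>=0 else 'outer',z,np.round(r[0],1),np.round(r[1],1),round(r[2],1))
E
python3 m2.py
```

```text
(461, 217, 51, 109) outer 0 [776.   96.2] [ 82.4 216.8] 8.4
(461, 217, 51, 109) outer 0.044 [737.5 132.3] [ 72.7 191.3] 8.4
(231, 91, 62, 126) outer 0 [447.1 336.7] [169.2  79.3] 83.8
(231, 91, 62, 126) outer 0.044 [447.4 344.5] [149.3  70. ] 83.8
(329, 84, 82, 141) outer 0 [588.1 316.8] [186.5 105.9] 86.5
(329, 84, 82, 141) outer 0.044 [571.8 326.9] [164.6  93.4] 86.5
(338, 95, 63, 121) hole 0 [588.1 317. ] [160.6  80.5] 86.6
(338, 95, 63, 121) hole 0.044 [571.7 327.1] [141.7  71. ] 86.6
```

```bash
python3 - <<'E'
from pl import *
pose()
p,r=plan([.4474,.3445,.12],down(-6.2),5,1)
print(p);plan([.4474,.3445,.025],down(-6.2),5,1,p,r)
E
```

```text
t 4.65 p [0.4395 0.3306 0.2483] yang -7.54 z [-0.  0. -1.] F [ 0.6 -0.4  0.2] w 1.002 j [ 0.51 -0.13  1.79  0.    1.48  0.64]
{"angular": [0.0, 0.0, -0.05], "delta_pos": [0.1, 0.04, 0.86], "gripper": 1},
{"angular": [0.0, 0.0, -0.06], "delta_pos": [0.1, 0.04, 0.85], "gripper": 1},
{"angular": [0.0, 0.0, -0.05], "delta_pos": [0.09, 0.04, 0.86], "gripper": 1},
{"angular": [0.0, 0.0, -0.05], "delta_pos": [0.1, 0.04, 0.85], "gripper": 1},
{"angular": [0.0, 0.0, -0.06], "delta_pos": [0.1, 0.05, 0.86], "gripper": 1},
[0.447534   0.34448975 0.11994419]
{"angular": [0.0, 0.0, 0.0], "delta_pos": [0.0, 0.0, 0.63], "gripper": 1},
{"angular": [0.0, 0.0, 0.0], "delta_pos": [0.0, 0.0, 0.64], "gripper": 1},
{"angular": [0.0, 0.0, 0.0], "delta_pos": [0.0, 0.0, 0.63], "gripper": 1},
{"angular": [0.0, 0.0, 0.0], "delta_pos": [0.0, 0.0, 0.63], "gripper": 1},
{"angular": [0.0, 0.0, 0.0], "delta_pos": [0.0, 0.0, 0.63], "gripper": 1},
```

```bash
python3 -m crank '[{"angular":[0,0,-0.05],"delta_pos":[0.1,0.04,0.86],"gripper":1},{"angular":[0,0,-0.06],"delta_pos":[0.1,0.04,0.85],"gripper":1},{"angular":[0,0,-0.05],"delta_pos":[0.09,0.04,0.86],"gripper":1},{"angular":[0,0,-0.05],"delta_pos":[0.1,0.04,0.85],"gripper":1},{"angular":[0,0,-0.06],"delta_pos":[0.1,0.05,0.86],"gripper":1},{"angular":[0,0,0],"delta_pos":[0,0,0],"gripper":1}]'
python3 -m crank '[{"angular":[0,0,0],"delta_pos":[0,0,0.63],"gripper":1},{"angular":[0,0,0],"delta_pos":[0,0,0.63],"gripper":1},{"angular":[0,0,0],"delta_pos":[0,0,0.63],"gripper":1},{"angular":[0,0,0],"delta_pos":[0,0,0.63],"gripper":1},{"angular":[0,0,0],"delta_pos":[0,0,0.63],"gripper":1},{"angular":[0,0,0],"delta_pos":[0,0,0],"gripper":1}]'
python3 - <<'E'
from pl import *
pose(); shot('wrist','w2.png',None,1.5);shot('side','d2.png',(100,100,250,230),4)
E
```

```text
time: 5.4
tool_pos: [0.4461, 0.3436, 0.1174]
tool_rot: [-0.001, 0.744, 0.668, -0.003]
contact_force: [-0.5, -0.2, 0.3]
gripper_width: 0.999
time: 6.15
tool_pos: [0.4465, 0.343, 0.0229]
tool_rot: [-0.0, 0.745, 0.667, -0.002]
contact_force: [-0.5, 0.2, -0.5]
gripper_width: 1.001
t 6.15 p [0.4465 0.343  0.0229] yang -6.27 z [-0.004 -0.002 -1.   ] F [-0.5  0.2 -0.5] w 1.001 j [0.52 0.16 1.91 0.   1.08 0.63]
```

View pics/w2.png

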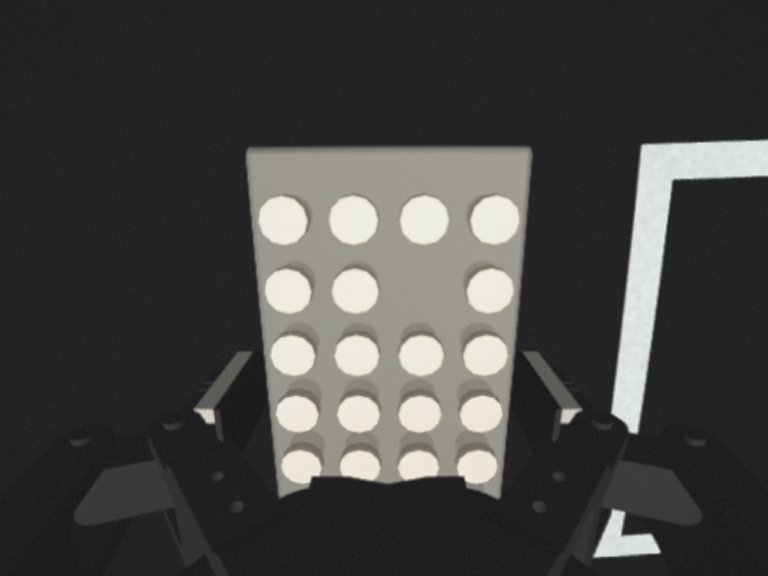

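View pics/d2.png

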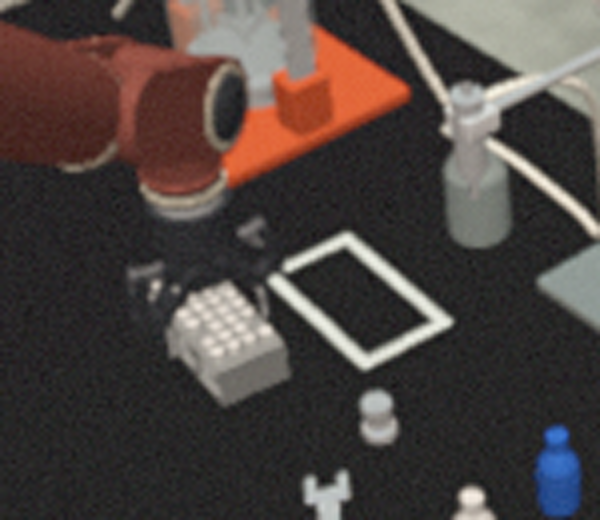

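Wrist view: the rack is centred between the open pads (x≈250–530 at the top edge) with the tape to its right. Close.

```bash
python3 -m crank '[{"angular":[0,0,0],"delta_pos":[0,0,0],"gripper":0.7},{"angular":[0,0,0],"delta_pos":[0,0,0],"gripper":0.7},{"angular":[0,0,0],"delta_pos":[0,0,0],"gripper":0.7},{"angular":[0,0,0],"delta_pos":[0,0,0],"gripper":0.7}]'
python3 - <<'E'
from pl import *
pose()
E
```

```text
time: 6.75
tool_pos: [0.449, 0.3445, 0.0268]
tool_rot: [0.0, 0.745, 0.667, 0.001]
contact_force: [0.3, 0.0, 4.6]
gripper_width: 0.804
t 6.75 p [0.449  0.3445 0.0268] yang -6.27 z [ 0.002  0.001 -1.   ] F [0.3 0.  4.6] w 0.804 j [0.52 0.16 1.9  0.   1.08 0.63]
```

```bash
python3 - <<'E'
from pl import *
pose()
plan([.5885,.3172,.0268],down(-3.4),12,.7)
E
```

```text
t 6.75 p [0.449  0.3445 0.0268] yang -6.27 z [ 0.002  0.001 -1.   ] F [0.3 0.  4.6] w 0.804 j [0.52 0.16 1.9  0.   1.08 0.63]
{"angular": [0.0, 0.0, -0.05], "delta_pos": [-0.03, 0.39, 0.0], "gripper": 0.7},
{"angular": [0.0, 0.0, -0.05], "delta_pos": [-0.04, 0.4, 0.0], "gripper": 0.7},
{"angular": [0.01, 0.0, -0.04], "delta_pos": [-0.03, 0.39, 0.0], "gripper": 0.7},
{"angular": [0.0, -0.01, -0.05], "delta_pos": [-0.04, 0.39, 0.0], "gripper": 0.7},
{"angular": [0.0, 0.0, -0.05], "delta_pos": [-0.04, 0.4, 0.0], "gripper": 0.7},
{"angular": [0.0, 0.0, -0.05], "delta_pos": [-0.04, 0.39, 0.0], "gripper": 0.7},
{"angular": [0.0, 0.0, -0.05], "delta_pos": [-0.05, 0.39, 0.0], "gripper": 0.7},
{"angular": [0.0, 0.0, -0.04], "delta_pos": [-0.04, 0.39, 0.0], "gripper": 0.7},
{"angular": [0.01, 0.0, -0.05], "delta_pos": [-0.05, 0.4, 0.0], "gripper": 0.7},
{"angular": [0.0, 0.0, -0.05], "delta_pos": [-0.04, 0.39, 0.0], "gripper": 0.7},
{"angular": [0.0, -0.01, -0.05], "delta_pos": [-0.05, 0.39, 0.0], "gripper": 0.7},
{"angular": [0.0, 0.0, -0.04], "delta_pos": [-0.06, 0.39, 0.0], "gripper": 0.7},
```

```bash
python3 -m crank '[{"angular":[0,0,-0.05],"delta_pos":[-0.04,0.39,0],"gripper":0.7},{"angular":[0,0,-0.05],"delta_pos":[-0.04,0.4,0],"gripper":0.7},{"angular":[0,0,-0.04],"delta_pos":[-0.03,0.39,0],"gripper":0.7},{"angular":[0,0,-0.05],"delta_pos":[-0.04,0.39,0],"gripper":0.7},{"angular":[0,0,-0.05],"delta_pos":[-0.04,0.4,0],"gripper":0.7}]'
python3 -m crank '[{"angular":[0,0,-0.05],"delta_pos":[-0.04,0.39,0],"gripper":0.7},{"angular":[0,0,-0.05],"delta_pos":[-0.05,0.39,0],"gripper":0.7},{"angular":[0,0,-0.04],"delta_pos":[-0.04,0.39,0],"gripper":0.7},{"angular":[0,0,-0.05],"delta_pos":[-0.05,0.4,0],"gripper":0.7},{"angular":[0,0,-0.05],"delta_pos":[-0.04,0.39,0],"gripper":0.7},{"angular":[0,0,-0.05],"delta_pos":[-0.05,0.39,0],"gripper":0.7},{"angular":[0,0,-0.04],"delta_pos":[-0.06,0.39,0],"gripper":0.7}]'
python3 -m crank '[{"angular":[0,0,0],"delta_pos":[0,0,0],"gripper":0.7},{"angular":[0,0,0],"delta_pos":[0,0,0],"gripper":0.7}]'
python3 - <<'E'
from pl import *
pose(); shot('wrist','w3.png',None,1.5);shot('side','d3.png',(100,100,250,230),4)
E
```

```text
time: 7.38
tool_pos: [0.5061, 0.3331, 0.0268]
tool_rot: [-0.001, 0.738, 0.675, 0.0]
contact_force: [-6.3, 1.9, 9.6]
gripper_width: 0.809
time: 8.25
tool_pos: [0.5874, 0.3171, 0.0268]
tool_rot: [-0.001, 0.728, 0.686, 0.0]
contact_force: [-6.5, 0.8, 9.1]
gripper_width: 0.812
time: 8.5
tool_pos: [0.589, 0.3165, 0.0268]
tool_rot: [0.001, 0.728, 0.686, 0.002]
contact_force: [3.8, 0.1, 5.1]
gripper_width: 0.81
t 8.5 p [0.589  0.3165 0.0268] yang -3.42 z [ 0.004  0.001 -1.   ] F [3.8 0.1 5.1] w 0.81 j [ 0.38  0.37  1.65 -0.    1.13  0.44]
```

View pics/w3.png

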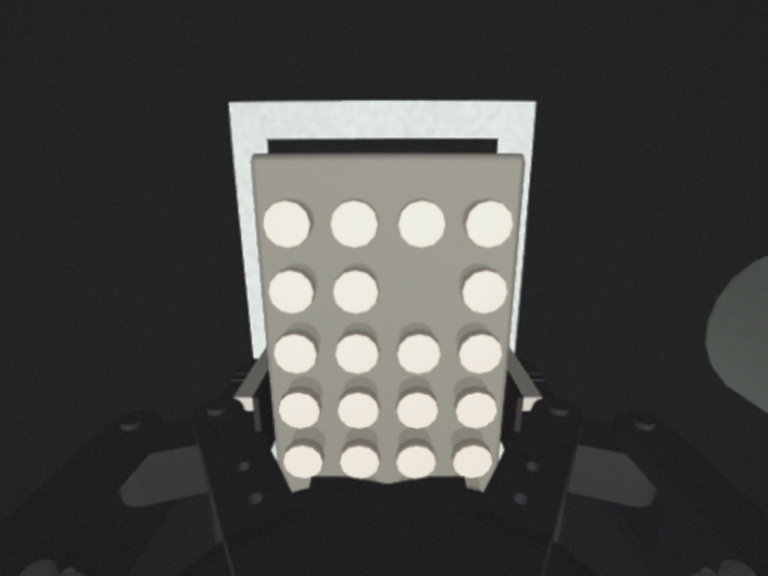

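View pics/d3.png

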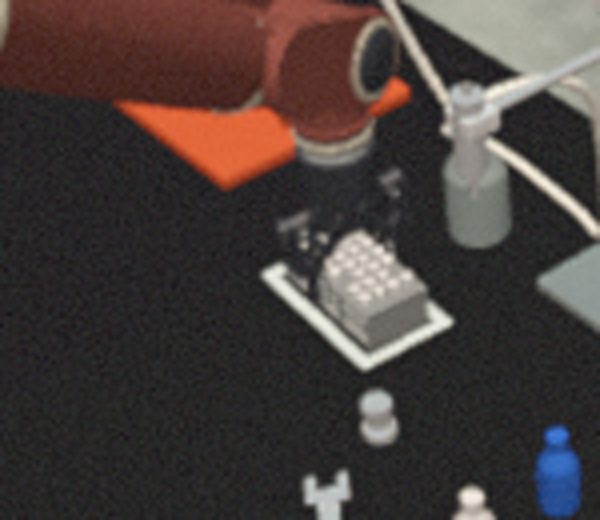

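```bash
python3 -m crank '[{"angular":[0,0,0],"delta_pos":[0,0,0],"gripper":1},{"angular":[0,0,0],"delta_pos":[0,0,0],"gripper":1},{"angular":[0,0,0],"delta_pos":[0,0,0],"gripper":1},{"angular":[0,0,0],"delta_pos":[0,0,-0.5],"gripper":1},{"angular":[0,0,0],"delta_pos":[0,0,-1],"gripper":1},{"angular":[0,0,0],"delta_pos":[0,0,-1],"gripper":1},{"angular":[0,0,0],"delta_pos":[0,0,-1],"gripper":1},{"angular":[0,0,0],"delta_pos":[0,0,-1],"gripper":1},{"angular":[0,0,0],"delta_pos":[0,0,-1],"gripper":1},{"angular":[0,0,0],"delta_pos":[0,0,-1],"gripper":1},{"angular":[0,0,0],"delta_pos":[0,0,0],"gripper":1},{"angular":[0,0,0],"delta_pos":[0,0,0],"gripper":1}]'
python3 - <<'E'
from pl import *
pose(); shot('wrist','w4.png',None,1.5);shot('side','d4.png')
E
```

```text
time: 10.1
tool_pos: [0.587, 0.316, 0.2197]
tool_rot: [-0.0, 0.728, 0.686, -0.0]
contact_force: [-0.6, -1.1, 0.3]
gripper_width: 0.999
t 10.1 p [0.587  0.316  0.2197] yang -3.42 z [-0.001 -0.    -1.   ] F [-0.6 -1.1  0.3] w 0.999 j [0.38 0.17 1.54 0.   1.44 0.44]
```

View pics/w4.png

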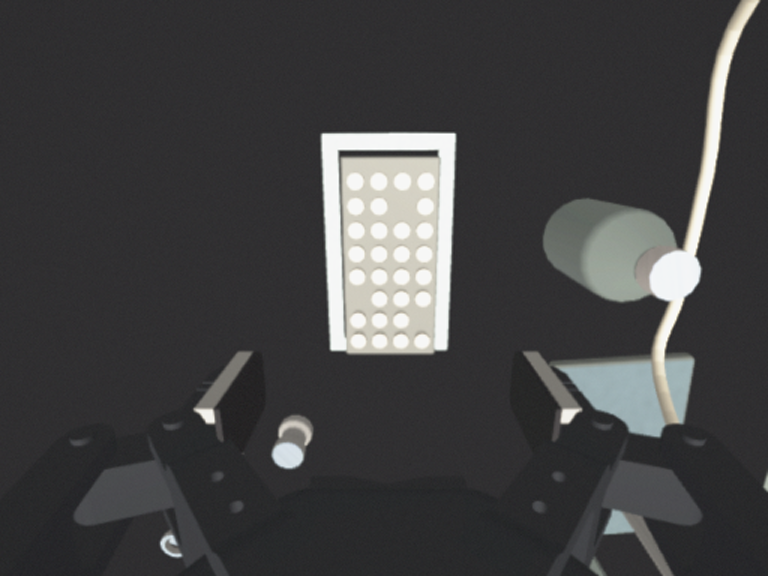

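View pics/d4.png

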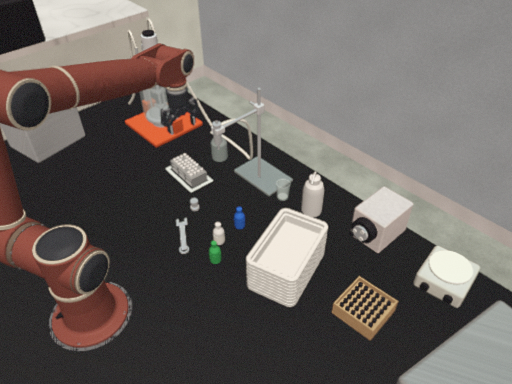

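```bash
python3 - <<'E'
from pl import *
s=state();f=grab_frame('wrist').astype(int)
for r in (110,130,160,190,220): print(r,[tuple(f[r,c]) for c in range(214,236,1)][:0], f[r,212:308:1].max(1).tolist())
print(f[80:112,250].max(1).tolist(), f[210:245,260].max(1).tolist())
E
```

```text
110 [] [50, 50, 67, 152, 237, 246, 246, 246, 246, 246, 246, 247, 246, 242, 158, 125, 183, 206, 213, 212, 212, 213, 213, 213, 212, 212, 213, 213, 213, 213, 214, 212, 213, 214, 213, 213, 213, 214, 214, 214, 214, 214, 214, 214, 214, 214, 214, 214, 214, 214, 214, 214, 214, 214, 213, 214, 214, 214, 213, 214, 214, 214, 214, 214, 215, 215, 214, 215, 215, 215, 215, 215, 215, 214, 214, 214, 214, 214, 215, 215, 214, 199, 218, 243, 246, 246, 246, 246, 247, 247, 246, 222, 111, 53, 49, 48]
130 [] [49, 50, 49, 82, 199, 246, 247, 247, 247, 246, 246, 247, 247, 246, 239, 120, 134, 193, 210, 211, 211, 213, 212, 212, 211, 213, 213, 213, 211, 211, 213, 212, 212, 212, 212, 212, 213, 211, 210, 210, 212, 212, 212, 212, 211, 212, 213, 213, 212, 213, 213, 213, 213, 213, 213, 213, 214, 213, 213, 213, 213, 213, 213, 213, 213, 213, 213, 214, 213, 212, 212, 213, 214, 214, 213, 214, 214, 214, 214, 213, 204, 201, 239, 246, 247, 246, 246, 247, 247, 246, 234, 139, 60, 48, 50, 49]
160 [] [51, 50, 51, 51, 63, 136, 229, 246, 247, 247, 247, 246, 246, 246, 246, 232, 121, 143, 196, 210, 211, 211, 212, 211, 211, 212, 211, 
[... 904 characters left out ...]
, 145, 163, 200, 206, 207, 208, 206, 203, 196, 190, 190, 192, 198, 204, 207, 207, 207, 207, 207, 208, 206, 201, 195, 190, 191, 192, 196, 205, 205, 207, 205, 206, 207, 206, 202, 198, 194, 191, 190, 194, 201, 205, 206, 205, 205, 207, 207, 205, 201, 195, 193, 191, 193, 197, 202, 205, 207, 206, 205, 198, 201, 238, 246, 246, 246, 246, 246, 246, 242, 191, 82, 50, 48, 48, 51, 48, 49, 50]
[49, 50, 50, 48, 51, 49, 48, 73, 170, 246, 247, 247, 247, 247, 246, 247, 247, 247, 245, 180, 74, 49, 53, 79, 137, 190, 214, 213, 213, 214, 214, 212] [207, 206, 207, 208, 209, 206, 207, 207, 206, 205, 205, 205, 205, 205, 206, 205, 204, 206, 206, 207, 206, 204, 206, 206, 205, 171, 106, 57, 49, 48, 49, 49, 49, 48, 50]
```

```bash
python3 - <<'E'
from pl import *
s=state()
def P(px,z): return onz('wrist',px,z,s)[:,:2]
def inter(p1,p2,q1,q2):
    return p1+(p2-p1)*np.linalg.solve(np.c_[p2-p1,-(q2-q1)],q1-p1)[0]
def rep(n,L,Rr,z):
    L=P(L,z);Rr=P(Rr,z);dl=L[1]-L[0];dr=Rr[1]-Rr[0]
    m=(L+Rr)/2;print(n,'Langle',np.degrees(np.arctan2(*-dl[::-1])),np.degrees(np.arctan2(*-dr[::-1])))
    u=(dl+dr);u/=np.linalg.norm(u);nn=np.array([-u[1],u[0]]);print(' width',(Rr-L).mean(0)@nn);return m.mean(0),nn,u
rk=rep('rack',[(228,110),(231.3,220)],[(292.8,110),(288.8,220)],.044)
tp=rep('tape',[(215,110),(219.3,220)],[(303.7,110),(299.3,220)],0)
print('x offset rack-tape',(rk[0]-tp[0])@tp[1],rk[0],tp[0])
e=P([(250,105),(260,235.5)],.044); print('rack ends along y',e, (e.mean(0)))
t=P([(250,87.8),(250,99.3)],0);print('tape +y end outer,inner',t)
m=silhouettes('wrist','outline_center');print(len(m))
E
```

```text
rack Langle 86.64728727877028 86.36325147113757
 width 0.06668794267926914
tape Langle 86.45423763507436 86.76170854685729
 width 0.1056083828476016
x offset rack-tape 0.0008991130602624064 [0.58919819 0.32350745] [0.58773443 0.31400767]
rack ends along y [[0.58254436 0.39025112]
 [0.58427297 0.24273581]] [0.58340866 0.31649347]
tape +y end outer,inner [[0.58252693 0.40975903]
 [0.58166221 0.39693409]]
1
```

```bash
python3 - <<'E'
from pl import *
p,r=plan([.39,.2,.30],down(-3.4),8,1);print()
p,r=plan([.39,-.15,.33],down(10),12,1,p,r);print()
p,r=plan([.53,-.34,.33],down(21),8,1,p,r)
E
```

```text
{"angular": [0.0, 0.0, 0.0], "delta_pos": [-0.53, -0.79, -0.34], "gripper": 1},
{"angular": [-0.01, 0.0, 0.0], "delta_pos": [-0.53, -0.79, -0.33], "gripper": 1},
{"angular": [0.0, 0.01, 0.0], "delta_pos": [-0.53, -0.79, -0.34], "gripper": 1},
{"angular": [-0.01, 0.0, 0.0], "delta_pos": [-0.53, -0.79, -0.34], "gripper": 1},
{"angular": [0.0, 0.0, 0.0], "delta_pos": [-0.54, -0.79, -0.34], "gripper": 1},
{"angular": [0.0, 0.0, 0.0], "delta_pos": [-0.53, -0.79, -0.34], "gripper": 1},
{"angular": [-0.01, 0.0, 0.0], "delta_pos": [-0.53, -0.79, -0.34], "gripper": 1},
{"angular": [0.0, 0.0, 0.0], "delta_pos": [-0.53, -0.79, -0.34], "gripper": 1},

{"angular": [0.0, 0.0, -0.22], "delta_pos": [-0.97, 0.06, -0.08], "gripper": 1},
{"angular": [0.0, 0.0, -0.23], "delta_pos": [-0.97, 0.04, -0.09], "gripper": 1},
{"angular": [0.0, 0.0, -0.22], "delta_pos": [-0.97, 0.02, -0.08], "gripper": 1},
{"angular": [0.0, 0.0, -0.22], "delta_pos": [-0.98, 0.0, -0.08], "gripper": 1},
{"angular": [0.0, 0.0, -0.23], "delta_pos": [-0.97, -0.02, -0.08], "gripper": 1},
{"angular": [0.0, 0.0, -0.22], "delta_pos": [-0
[... 456 characters left out ...]
 [0.0, 0.0, -0.22], "delta_pos": [-0.96, -0.15, -0.08], "gripper": 1},

{"angular": [0.0, 0.0, -0.28], "delta_pos": [-0.88, 0.44, 0.0], "gripper": 1},
{"angular": [0.0, 0.0, -0.27], "delta_pos": [-0.89, 0.41, 0.0], "gripper": 1},
{"angular": [0.0, 0.0, -0.28], "delta_pos": [-0.9, 0.4, 0.0], "gripper": 1},
{"angular": [0.0, 0.0, -0.27], "delta_pos": [-0.91, 0.37, 0.0], "gripper": 1},
{"angular": [0.0, 0.0, -0.28], "delta_pos": [-0.92, 0.35, 0.0], "gripper": 1},
{"angular": [0.0, 0.0, -0.27], "delta_pos": [-0.93, 0.33, 0.0], "gripper": 1},
{"angular": [0.0, 0.0, -0.28], "delta_pos": [-0.93, 0.3, 0.0], "gripper": 1},
{"angular": [0.0, 0.0, -0.27], "delta_pos": [-0.94, 0.29, 0.0], "gripper": 1},
```

```bash
python3 -m crank '[{"angular":[0,0,0],"delta_pos":[-0.53,-0.79,-0.34],"gripper":1},{"angular":[0,0,0],"delta_pos":[-0.53,-0.79,-0.34],"gripper":1},{"angular":[0,0,0],"delta_pos":[-0.53,-0.79,-0.34],"gripper":1},{"angular":[0,0,0],"delta_pos":[-0.53,-0.79,-0.34],"gripper":1},{"angular":[0,0,0],"delta_pos":[-0.53,-0.79,-0.34],"gripper":1},{"angular":[0,0,0],"delta_pos":[-0.53,-0.79,-0.34],"gripper":1},{"angular":[0,0,0],"delta_pos":[-0.53,-0.79,-0.34],"gripper":1},{"angular":[0,0,0],"delta_pos":[-0.53,-0.79,-0.34],"gripper":1}]'
python3 -m crank '[{"angular":[0,0,-0.22],"delta_pos":[-0.97,0.06,-0.08],"gripper":1},{"angular":[0,0,-0.23],"delta_pos":[-0.97,0.04,-0.09],"gripper":1},{"angular":[0,0,-0.22],"delta_pos":[-0.97,0.02,-0.08],"gripper":1},{"angular":[0,0,-0.22],"delta_pos":[-0.98,0,-0.08],"gripper":1},{"angular":[0,0,-0.23],"delta_pos":[-0.97,-0.02,-0.08],"gripper":1},{"angular":[0,0,-0.22],"delta_pos":[-0.97,-0.03,-0.09],"gripper":1},{"angular":[0,0,-0.23],"delta_pos":[-0.97,-0.06,-0.08],"gripper":1},{"angular":[0,0,-0.22],"delta_pos":[-0.97,-0.08,-0.08],"gripper":1},{"angular":[0,0,-0.22],"delta_pos":[-0.97,-0.09,-0.08],"gripper":1},{"angular":[0,0,-0.23],"delta_pos":[-0.96,-0.11,-0.09],"gripper":1},{"angular":[0,0,-0.22],"delta_pos":[-0.97,-0.13,-0.08],"gripper":1},{"angular":[0,0,-0.22],"delta_pos":[-0.96,-0.15,-0.08],"gripper":1}]'
python3 -m crank '[{"angular":[0,0,-0.28],"delta_pos":[-0.88,0.44,0],"gripper":1},{"angular":[0,0,-0.27],"delta_pos":[-0.89,0.41,0],"gripper":1},{"angular":[0,0,-0.28],"delta_pos":[-0.9,0.4,0],"gripper":1},{"angular":[0,0,-0.27],"delta_pos":[-0.91,0.37,0],"gripper":1},{"angular":[0,0,-0.28],"delta_pos":[-0.92,0.35,0],"gripper":1},{"angular":[0,0,-0.27],"delta_pos":[-0.93,0.33,0],"gripper":1},{"angular":[0,0,-0.28],"delta_pos":[-0.93,0.3,0],"gripper":1},{"angular":[0,0,-0.27],"delta_pos":[-0.94,0.29,0],"gripper":1},{"angular":[0,0,0],"delta_pos":[0,0,0],"gripper":1},{"angular":[0,0,0],"delta_pos":[0,0,0],"gripper":1}]'
python3 - <<'E'
from pl import *
pose(); shot('wrist','w5.png',None,1.5)
s=state()
for n in('stack','tray'):
    for x in silhouettes('wrist',n)[:2]: print(n,x['conf'],x['bbox'])
for x in landmark_of('wrist','tray_corner_a'): print(np.round(onz('wrist',[x['pixel']],.152,s)[0],4),x['conf'],x['pixel'])
for x in landmark_of('wrist','tray_center'): print('c',np.round(onz('wrist',[x['pixel']],.132,s)[0],4),x['conf'])
E
```

```text
time: 11.3
tool_pos: [0.3895, 0.2, 0.3014]
tool_rot: [-0.0, 0.728, 0.686, -0.001]
contact_force: [-0.8, 0.5, 0.6]
gripper_width: 1.001
time: 12.8
tool_pos: [0.3904, -0.1505, 0.331]
tool_rot: [-0.001, 0.643, 0.766, -0.0]
contact_force: [-0.6, -0.2, -0.5]
gripper_width: 1.0
time: 14.05
tool_pos: [0.5304, -0.339, 0.3309]
tool_rot: [-0.001, 0.567, 0.824, 0.0]
contact_force: [0.6, -0.2, 0.9]
gripper_width: 1.0
t 14.05 p [ 0.5304 -0.339   0.3309] yang 20.97 z [-0.001  0.001 -1.   ] F [ 0.6 -0.2  0.9] w 1.0 j [-0.69  0.03  1.5   0.    1.61 -1.05]
tray 0.6 [145.3, 41.5, 390.6, 204.0]
[ 0.6465 -0.3196  0.152 ] 0.84 [357.8, 194.1]
[ 0.3919 -0.2566  0.152 ] 0.81 [157.8, 51.8]
[ 0.4353 -0.3909  0.152 ] 0.64 [162.8, 186.6]
c [ 0.5189 -0.2846  0.132 ] 0.82
```

View pics/w5.png

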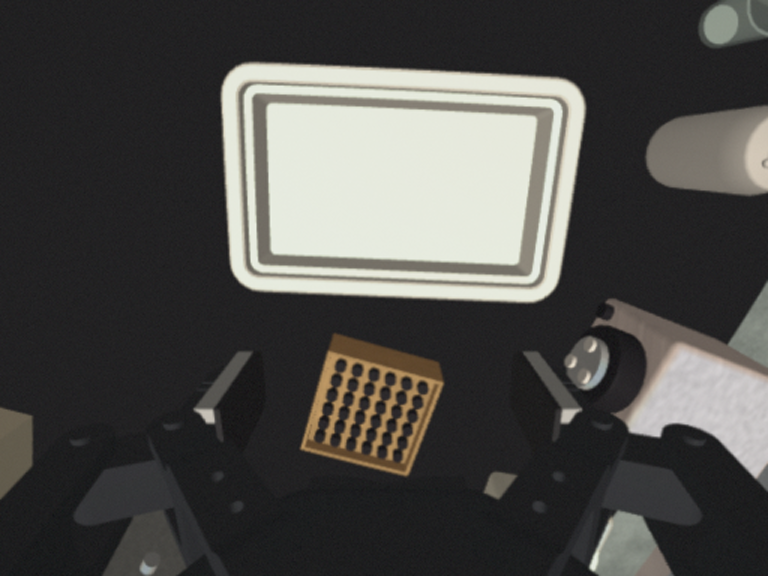

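```bash
python3 - <<'E'
from pl import *
s=state();f=grab_frame('wrist');m=(f.max(2)>120).astype(np.uint8)
m[205:]=0;m[:,400:]=0
cs,_=cv2.findContours(m,cv2.RETR_EXTERNAL,cv2.CHAIN_APPROX_NONE)
c=max(cs,key=cv2.contourArea).reshape(-1,2)
P=onz('wrist',c,.152,s)[:,:2]
from scipy.optimize import least_squares
def sd(p):
    cc,ss=np.cos(p[2]),np.sin(p[2]);d=P-p[:2];l=np.c_[d@[cc,ss],d@[-ss,cc]]
    q=np.abs(l)-[p[3]-.022,p[4]-.022]
    return np.linalg.norm(np.maximum(q,0),axis=1)+np.minimum(q.max(1),0)-.022
r=least_squares(sd,[.517,-.29,.37,.125,.08],loss='soft_l1',f_scale=.001)
print(np.round(r.x,4),np.degrees(r.x[2]),np.abs(r.fun).mean(),r.cost)
print(cv2.boundingRect(c))
x,y,t=r.x[:3];Rt=np.array([[np.cos(t),-np.sin(t)],[np.sin(t),np.cos(t)]])
print('grip',np.array([x,y])+Rt@[-.119,.046],'pivot',np.array([x,y])+Rt@[.116,-.071])
print(state()['time'])
# cross-check with other cams
C=[np.r_[np.array([x,y])+Rt@[a*.114,b*.069],.152] for a,b in((1,1),(-1,1),(-1,-1),(1,-1))]
print(np.round(C,3));
for n in('scene','side'): print(n,np.round(proj(n,C),1).tolist())
E
```

```text
[ 0.5207 -0.2871  0.3213  0.1238  0.0791] 18.40669318417137 0.00027190794591863194 3.479029175791191e-05
(147, 41, 243, 160)
grip [ 0.39321722 -0.28099632] pivot [ 0.65313832 -0.31780693]
14.35
[[ 0.607 -0.186  0.152]
 [ 0.391 -0.258  0.152]
 [ 0.434 -0.389  0.152]
 [ 0.651 -0.317  0.152]]
scene [[233.7, 208.6], [184.0, 161.2], [146.0, 186.4], [194.9, 237.6]]
side [[284.0, 209.1], [248.3, 258.7], [292.6, 277.7], [324.8, 224.2]]
```

```bash
python3 - <<'E'
from pl import *
p,r=plan([.3932,-.281,.22],down(18.4),7,.4);print(p)
E
```

```text
{"angular": [0.0, 0.0, 0.07], "delta_pos": [0.49, -0.51, 0.53], "gripper": 0.4},
{"angular": [0.0, 0.0, 0.08], "delta_pos": [0.49, -0.52, 0.54], "gripper": 0.4},
{"angular": [0.0, 0.0, 0.07], "delta_pos": [0.49, -0.51, 0.53], "gripper": 0.4},
{"angular": [0.0, 0.0, 0.08], "delta_pos": [0.48, -0.53, 0.53], "gripper": 0.4},
{"angular": [0.0, 0.0, 0.07], "delta_pos": [0.48, -0.52, 0.54], "gripper": 0.4},
{"angular": [0.0, 0.0, 0.08], "delta_pos": [0.47, -0.53, 0.53], "gripper": 0.4},
{"angular": [0.0, 0.0, 0.07], "delta_pos": [0.48, -0.53, 0.53], "gripper": 0.4},
[ 0.39312352 -0.28090489  0.22008684]
```

```bash
python3 -m crank '[{"angular":[0,0,0.07],"delta_pos":[0.49,-0.51,0.53],"gripper":0.4},{"angular":[0,0,0.08],"delta_pos":[0.49,-0.52,0.54],"gripper":0.4},{"angular":[0,0,0.07],"delta_pos":[0.49,-0.51,0.53],"gripper":0.4},{"angular":[0,0,0.08],"delta_pos":[0.48,-0.53,0.53],"gripper":0.4},{"angular":[0,0,0.07],"delta_pos":[0.48,-0.52,0.54],"gripper":0.4},{"angular":[0,0,0.08],"delta_pos":[0.47,-0.53,0.53],"gripper":0.4},{"angular":[0,0,0.07],"delta_pos":[0.48,-0.53,0.53],"gripper":0.4},{"angular":[0,0,0],"delta_pos":[0,0,0],"gripper":0.4},{"angular":[0,0,0],"delta_pos":[0,0,0],"gripper":0.4}]'
python3 - <<'E'
from pl import *
pose(); shot('wrist','w6.png',None,1.5)
E
```

```text
time: 15.48
tool_pos: [0.3939, -0.2817, 0.2209]
tool_rot: [0.001, 0.585, 0.811, -0.0]
contact_force: [0.6, -0.1, -0.2]
gripper_width: 0.402
t 15.47 p [ 0.3939 -0.2817  0.2209] yang 18.38 z [ 0.002 -0.001 -1.   ] F [ 0.6 -0.1 -0.2] w 0.402 j [-0.77 -0.28  1.96  0.    1.45 -1.1 ]
```

View pics/w6.png

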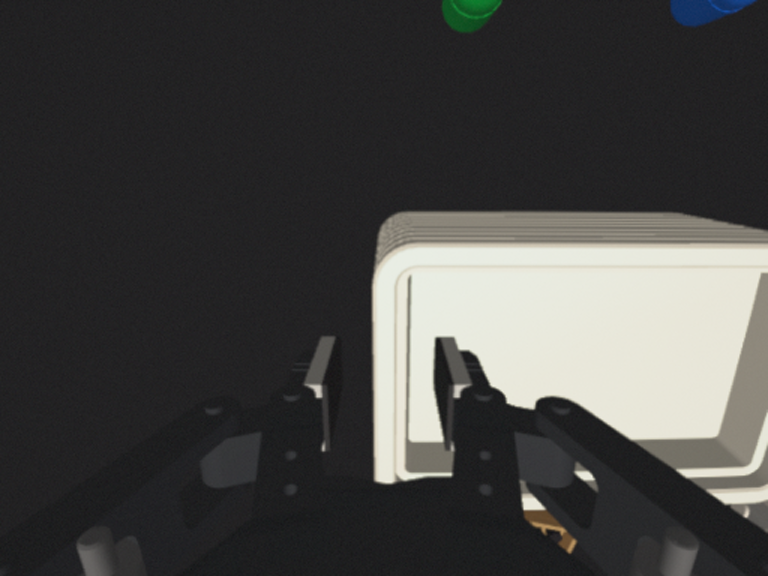

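```bash
python3 -m crank '[{"angular":[0,0,0],"delta_pos":[0,0,0.7],"gripper":0.4},{"angular":[0,0,0],"delta_pos":[0,0,0.7],"gripper":0.4},{"angular":[0,0,0],"delta_pos":[0,0,0.4],"gripper":0.4},{"angular":[0,0,0],"delta_pos":[0,0,0.24],"gripper":0.4},{"angular":[0,0,0],"delta_pos":[0,0,0],"gripper":0.4},{"angular":[0,0,0],"delta_pos":[0,0,0],"gripper":0.4}]'
python3 - <<'E'
from pl import *
pose(); shot('wrist','w7.png',None,1.5);shot('side','d7.png',(200,170,360,310),4)
E
```

```text
time: 16.27
tool_pos: [0.3937, -0.2816, 0.1595]
tool_rot: [0.001, 0.585, 0.811, -0.0]
contact_force: [-0.3, -0.3, 0.0]
gripper_width: 0.401
t 16.27 p [ 0.3937 -0.2816  0.1595] yang 18.38 z [ 0.001 -0.001 -1.   ] F [-0.3 -0.3  0. ] w 0.401 j [-0.77 -0.22  2.02 -0.    1.34 -1.1 ]
```

View pics/w7.png

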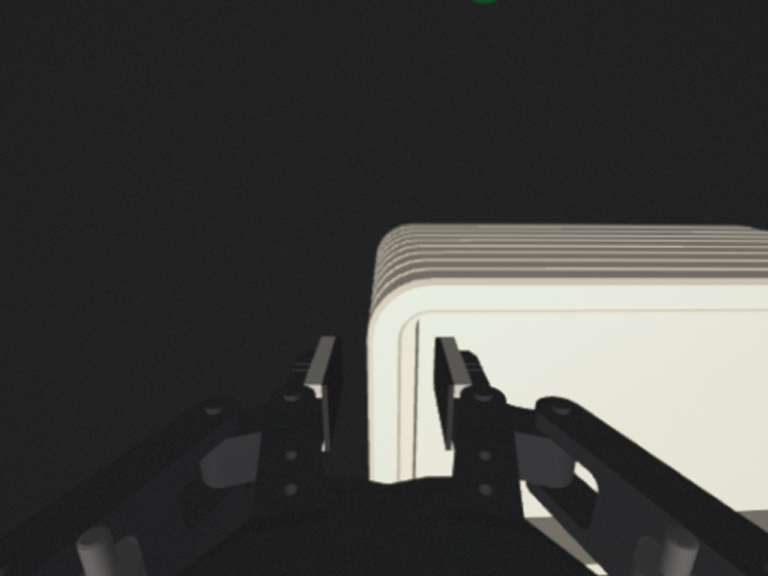

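View pics/d7.png

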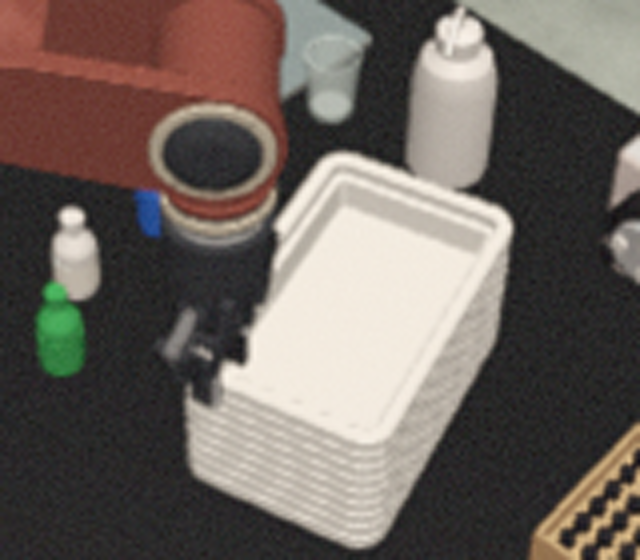

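```bash
python3 -m crank '[{"angular":[0,0,0],"delta_pos":[0,0,0],"gripper":0},{"angular":[0,0,0],"delta_pos":[0,0,0],"gripper":0},{"angular":[0,0,0],"delta_pos":[0,0,0],"gripper":0},{"angular":[0,0,0],"delta_pos":[0,0,0],"gripper":0},{"angular":[0,0,0],"delta_pos":[0,0,0],"gripper":0},{"angular":[0,0,0],"delta_pos":[0,0,0],"gripper":0}]'
python3 - <<'E'
from pl import *
pose(); shot('wrist','w8.png',None,1.5);shot('side','d8.png',(200,170,360,310),4)
E
```

```text
time: 17.12
tool_pos: [0.3935, -0.2815, 0.1593]
tool_rot: [0.0, 0.585, 0.811, -0.0]
contact_force: [-0.8, 1.0, 6.0]
gripper_width: 0.117
t 17.12 p [ 0.3935 -0.2815  0.1593] yang 18.38 z [ 0.001 -0.001 -1.   ] F [-0.8  1.   6. ] w 0.117 j [-0.77 -0.22  2.02 -0.    1.34 -1.1 ]
```

View pics/w8.png

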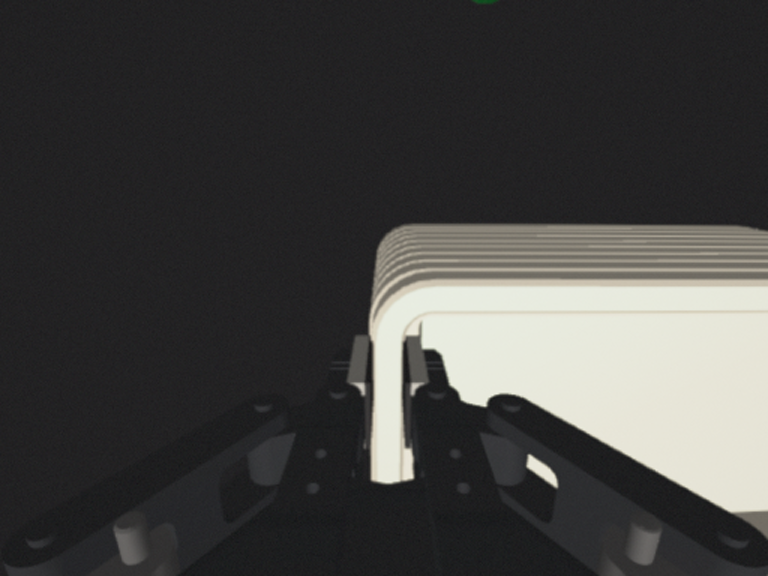

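View pics/d8.png

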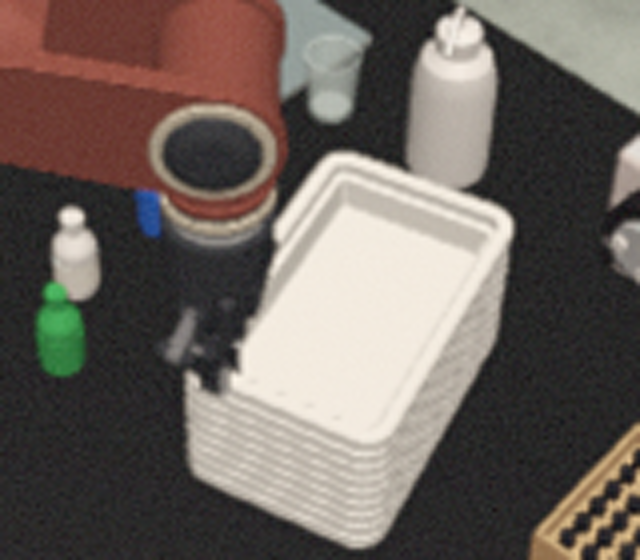

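```bash
cat > peel.py <<'E'
from pl import *
import sys
pose()
s=state();p=s['tool_pos'];R0=qR(s['tool_rot']);pv=np.array([.653,-.318,.140]);k=np.array([.221,.975,0])
step=np.radians(float(sys.argv[1]));n=int(sys.argv[2])
p0=p.copy();Rc=R0
for i in range(1,n+1):
    Q=R.from_rotvec(k*step*i).as_matrix();tp=pv+Q@(p0-pv);tR=Q@R0
    d=np.round(Rc.T@(tp-p)/.03,2)+0;a=np.round(R.from_matrix(Rc.T@tR).as_rotvec()/np.radians(5),3)+0
    print(a.tolist(),d.tolist());p=p+Rc@d*.03;Rc=Rc@R.from_rotvec(a*np.radians(5)).as_matrix()
print(p)
E
python3 peel.py 1.2 12
```

```text
t 17.23 p [ 0.3935 -0.2815  0.1592] yang 18.38 z [ 0.001 -0.001 -1.   ] F [-1.   1.   5.3] w 0.114 j [-0.77 -0.22  2.02 -0.    1.34 -1.1 ]
[0.205, 0.124, 0.0] [-0.01, 0.01, -0.18]
[0.206, 0.124, 0.0] [-0.01, 0.02, -0.18]
[0.205, 0.124, 0.0] [0.0, 0.01, -0.19]
[0.205, 0.124, -0.001] [-0.01, 0.01, -0.18]
[0.206, 0.125, 0.0] [-0.01, 0.02, -0.18]
[0.205, 0.124, 0.0] [-0.01, 0.01, -0.18]
[0.205, 0.124, 0.0] [-0.01, 0.01, -0.18]
[0.206, 0.124, 0.0] [0.0, 0.02, -0.19]
[0.205, 0.124, 0.0] [-0.01, 0.01, -0.18]
[0.205, 0.124, 0.0] [-0.01, 0.01, -0.18]
[0.206, 0.124, 0.0] [-0.01, 0.01, -0.18]
[0.205, 0.124, -0.001] [-0.01, 0.02, -0.19]
[ 0.40627546 -0.28448975  0.22368239]
```

```bash
python3 -m crank '[{"angular":[0.205,0.124,0],"delta_pos":[-0.01,0.01,-0.18],"gripper":0},{"angular":[0.205,0.124,0],"delta_pos":[-0.01,0.02,-0.18],"gripper":0},{"angular":[0.205,0.124,0],"delta_pos":[0,0.01,-0.19],"gripper":0},{"angular":[0.205,0.124,0],"delta_pos":[-0.01,0.01,-0.18],"gripper":0},{"angular":[0.205,0.124,0],"delta_pos":[-0.01,0.02,-0.18],"gripper":0},{"angular":[0,0,0],"delta_pos":[0,0,0],"gripper":0}]'
python3 - <<'E'
from pl import *
pose(); shot('side','d9.png',(200,150,360,290),4)
E
```

```text
time: 17.98
tool_pos: [0.3974, -0.2822, 0.1863]
tool_rot: [-0.048, 0.584, 0.81, -0.02]
contact_force: [-0.2, 0.2, -1.2]
gripper_width: 0.12
t 17.98 p [ 0.3974 -0.2822  0.1863] yang 18.55 z [-0.101  0.023 -0.995] F [-0.2  0.2 -1.2] w 0.12 j [-0.74 -0.17  1.94 -0.05  1.47 -1.06]
```

View pics/d9.png

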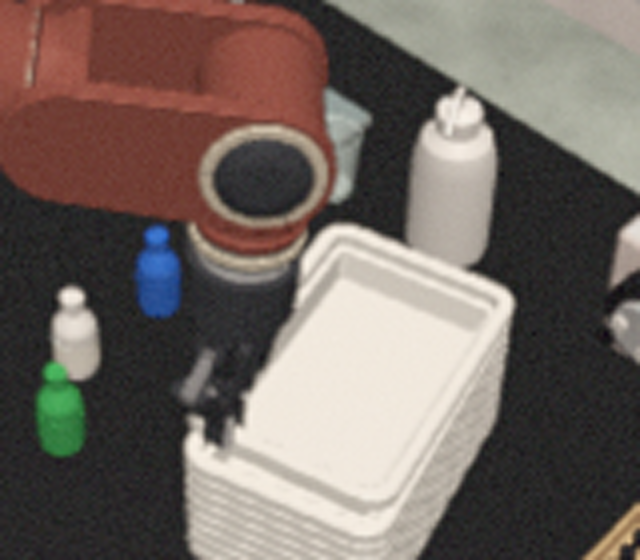

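```bash
python3 -m crank '[{"angular":[0.205,0.124,0],"delta_pos":[-0.01,0.01,-0.18],"gripper":0},{"angular":[0.205,0.124,0],"delta_pos":[-0.01,0.01,-0.18],"gripper":0},{"angular":[0.205,0.124,0],"delta_pos":[0,0.02,-0.19],"gripper":0},{"angular":[0.205,0.124,0],"delta_pos":[-0.01,0.01,-0.18],"gripper":0},{"angular":[0.205,0.124,0],"delta_pos":[-0.01,0.01,-0.18],"gripper":0},{"angular":[0.205,0.124,0],"delta_pos":[-0.01,0.01,-0.18],"gripper":0},{"angular":[0.205,0.124,0],"delta_pos":[-0.01,0.02,-0.19],"gripper":0},{"angular":[0.205,0.124,0],"delta_pos":[-0.01,0.01,-0.18],"gripper":0},{"angular":[0,0,0],"delta_pos":[0,0,0],"gripper":0}]'
python3 - <<'E'
from pl import *
pose(); shot('side','d10.png',(200,150,360,290),4); shot('scene','s10.png',(120,130,280,280),4)
E
```

```text
time: 19.15
tool_pos: [0.4082, -0.2849, 0.2286]
tool_rot: [-0.125, 0.58, 0.804, -0.053]
contact_force: [-0.0, 0.4, -0.9]
gripper_width: 0.119
t 19.15 p [ 0.4082 -0.2849  0.2286] yang 19.34 z [-0.262  0.059 -0.963] F [-0.   0.4 -0.9] w 0.119 j [-0.69 -0.07  1.79 -0.12  1.67 -1.01]
```

View pics/d10.png

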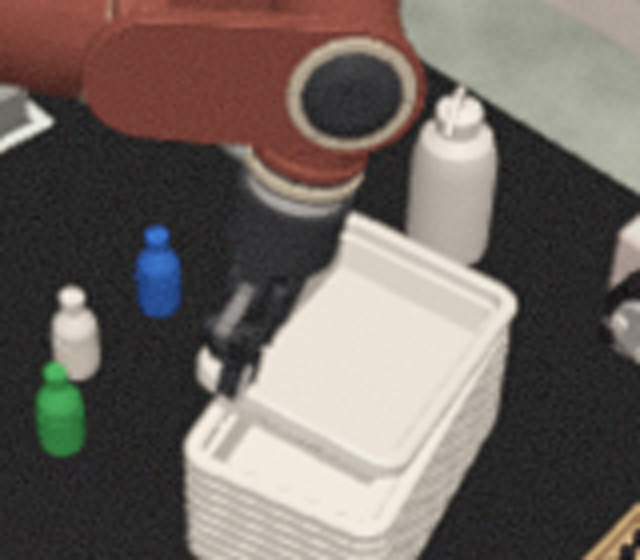

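View pics/s10.png

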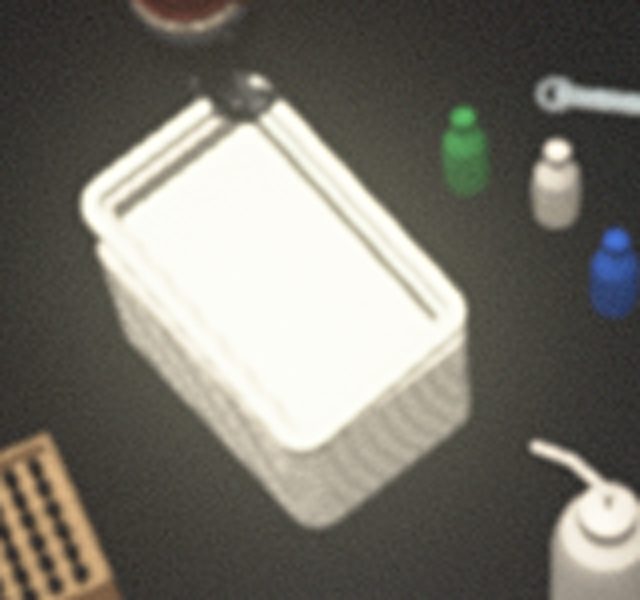

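```bash
python3 - <<'E'
from pl import *
pose()
R0=qR(state()['tool_rot'])
p,r=plan(state()['tool_pos']+[0,0,.062],R0,4,0);print()
p,r=plan([.36,-.27,.22],down(17),10,0,p,r);print(p)
E
```

```text
t 19.25 p [ 0.4078 -0.2847  0.228 ] yang 19.34 z [-0.262  0.059 -0.963] F [ 0.8  0.3 -0.1] w 0.115 j [-0.69 -0.07  1.79 -0.12  1.67 -1.01]
{"angular": [0.0, 0.0, 0.0], "delta_pos": [0.07, -0.12, -0.5], "gripper": 0},
{"angular": [0.0, 0.0, 0.0], "delta_pos": [0.07, -0.12, -0.5], "gripper": 0},
{"angular": [0.0, 0.0, 0.0], "delta_pos": [0.08, -0.12, -0.49], "gripper": 0},
{"angular": [0.0, 0.0, 0.0], "delta_pos": [0.07, -0.11, -0.5], "gripper": 0},

{"angular": [-0.27, -0.16, 0.03], "delta_pos": [0.06, -0.08, 0.27], "gripper": 0},
{"angular": [-0.27, -0.16, 0.02], "delta_pos": [0.07, -0.08, 0.27], "gripper": 0},
{"angular": [-0.26, -0.15, 0.03], "delta_pos": [0.06, -0.09, 0.26], "gripper": 0},
{"angular": [-0.27, -0.16, 0.03], "delta_pos": [0.07, -0.1, 0.26], "gripper": 0},
{"angular": [-0.27, -0.16, 0.03], "delta_pos": [0.08, -0.1, 0.26], "gripper": 0},
{"angular": [-0.27, -0.16, 0.02], "delta_pos": [0.08, -0.11, 0.25], "gripper": 0},
{"angular": [-0.27, -0.16, 0.03], "delta_pos": [0.08, -0.11, 0.25], "gripper": 0},
{"angular": [-0.27, -0.15, 0.03], "delta_pos": [0.08, -0.13, 0.25], "gripper": 0},
{"angular": [-0.26, -0.16, 0.03], "delta_pos": [0.09, -0.12, 0.24], "gripper": 0},
{"angular": [-0.27, -0.16, 0.02], "delta_pos": [0.09, -0.13, 0.24], "gripper": 0},
[ 0.36014365 -0.2699662   0.21992776]
```

```bash
python3 -m crank '[{"angular":[0,0,0],"delta_pos":[0.07,-0.12,-0.5],"gripper":0},{"angular":[0,0,0],"delta_pos":[0.07,-0.12,-0.5],"gripper":0},{"angular":[0,0,0],"delta_pos":[0.08,-0.12,-0.5],"gripper":0},{"angular":[0,0,0],"delta_pos":[0.07,-0.12,-0.5],"gripper":0}]'
python3 -m crank '[{"angular":[-0.27,-0.16,0.03],"delta_pos":[0.06,-0.08,0.27],"gripper":0},{"angular":[-0.27,-0.16,0.02],"delta_pos":[0.07,-0.08,0.27],"gripper":0},{"angular":[-0.26,-0.15,0.03],"delta_pos":[0.06,-0.09,0.26],"gripper":0},{"angular":[-0.27,-0.16,0.03],"delta_pos":[0.07,-0.1,0.26],"gripper":0},{"angular":[-0.27,-0.16,0.03],"delta_pos":[0.08,-0.1,0.26],"gripper":0},{"angular":[-0.27,-0.16,0.02],"delta_pos":[0.08,-0.11,0.25],"gripper":0},{"angular":[-0.27,-0.16,0.03],"delta_pos":[0.08,-0.11,0.25],"gripper":0},{"angular":[-0.27,-0.15,0.03],"delta_pos":[0.08,-0.13,0.25],"gripper":0},{"angular":[-0.26,-0.16,0.03],"delta_pos":[0.09,-0.12,0.24],"gripper":0},{"angular":[-0.27,-0.16,0.02],"delta_pos":[0.09,-0.13,0.24],"gripper":0},{"angular":[0,0,0],"delta_pos":[0,0,0],"gripper":0}]'
python3 - <<'E'
from pl import *
pose(); shot('side','d11.png',(160,100,360,300),3); shot('scene','s11.png',(120,70,400,290),2.8)
E
```

```text
time: 19.75
tool_pos: [0.4077, -0.2848, 0.2921]
tool_rot: [-0.124, 0.58, 0.803, -0.053]
contact_force: [1.0, -0.6, -2.8]
gripper_width: 0.115
time: 21.12
tool_pos: [0.3591, -0.2697, 0.2196]
tool_rot: [-0.0, 0.595, 0.804, 0.0]
contact_force: [-0.0, 0.0, -1.1]
gripper_width: 0.117
t 21.12 p [ 0.3591 -0.2697  0.2196] yang 16.98 z [-0.001  0.001 -1.   ] F [-0.   0.  -1.1] w 0.117 j [-0.81 -0.37  2.04 -0.    1.48 -1.11]
```

View pics/d11.png

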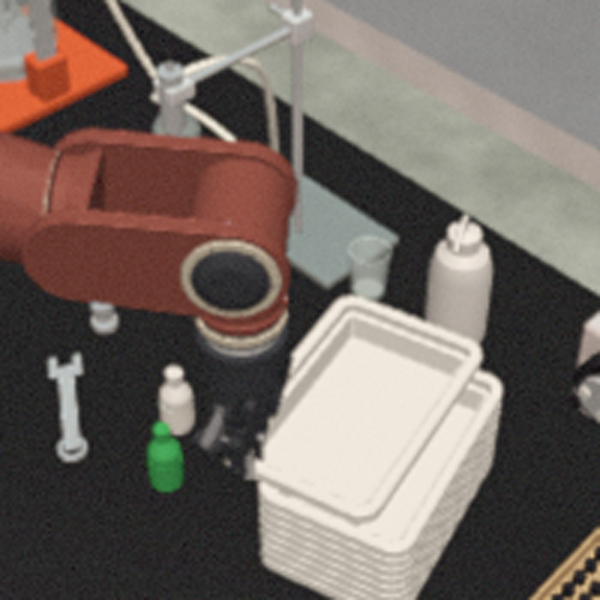

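View pics/s11.png

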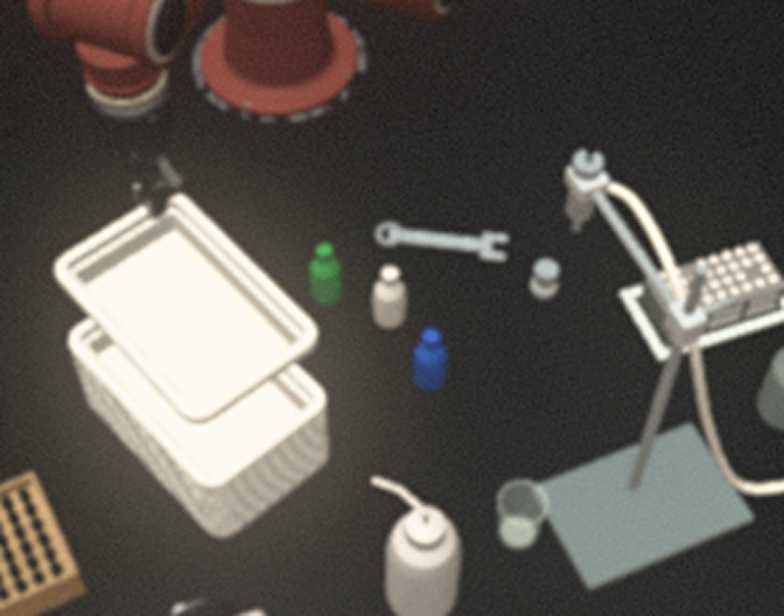

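```bash
python3 - <<'E'
from pl import *
shot('side','d12.png',(190,90,270,170),8); shot('scene','s12.png',(300,110,380,170),9)
for c in('scene','side'):
  for x in landmark_of(c,'spout'): print(c,x['pixel'],x['conf'],onz(c,[x['pixel']],.24))
print(tri([('scene',(326,151.5)),('side',(218.7,148.3))]))
E
```

```text
scene [322.1, 149.9] 0.76 [[0.57899904 0.09888101 0.24      ]]
scene [279.6, 154.9] 0.63 [[ 0.54713153 -0.01878104  0.24      ]]
side [220.0, 149.3] 0.75 [[0.58871466 0.10006517 0.24      ]]
[0.58863648 0.10632729 0.24048219]
```

View pics/d12.png

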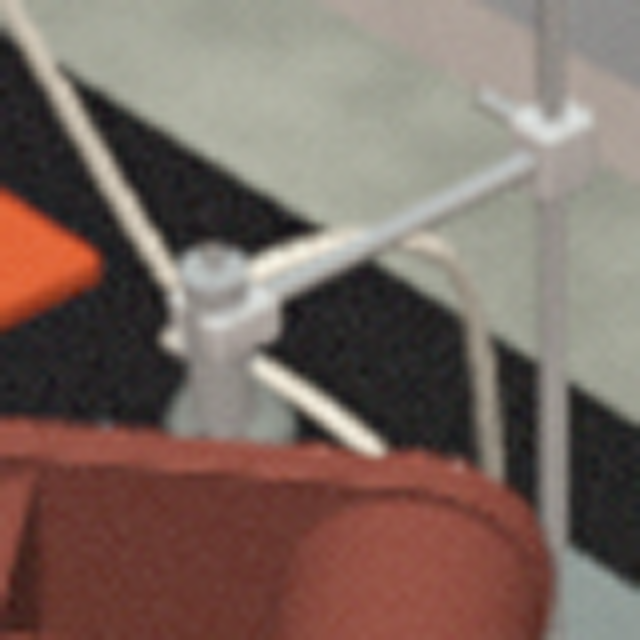

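View pics/s12.png

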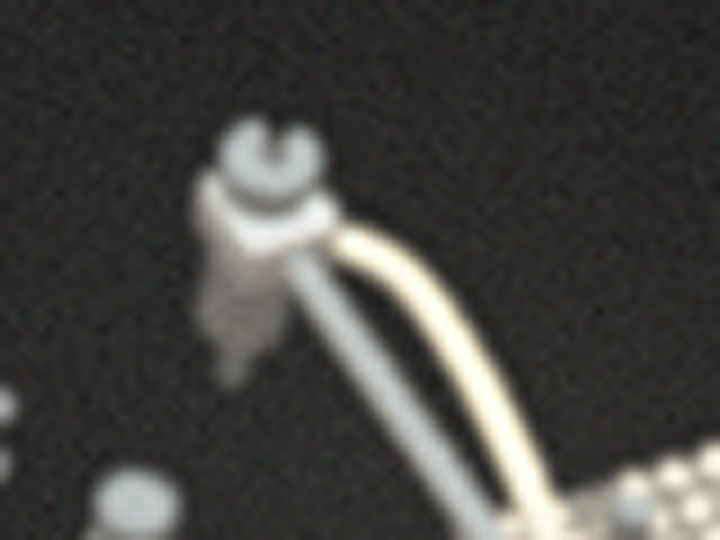

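```bash
python3 - <<'E'
from pl import *
f=cv2.imread('pics/side0.png')[110:170,195:245];f=cv2.resize(f,None,fx=11,fy=11,interpolation=cv2.INTER_CUBIC);f=cv2.convertScaleAbs(f,alpha=1.4,beta=-60);cv2.imwrite('pics/d13.png',f)
print(onz('scene',[(325.8,152.8),(325.8,152.2)],.24), proj('side',onz('scene',[(325.8,152.5)],.24)))
# valve-top knob axis check: scene knob top centre
print(proj('side',[[.588,.106,z] for z in(.24,.268,.342)]),proj('scene',[[.588,.106,z] for z in(.24,.268,.342)]))
E
```

```text
[[0.59248756 0.10341585 0.24      ]
 [0.59057249 0.10445626 0.24      ]] [[219.91315815 148.44458853]]
[[218.70504176 148.61103666]
 [218.16902218 141.78255908]
 [216.68210795 122.86774437]] [[325.84567971 151.37956653]
 [327.0602363  144.94069608]
 [330.47503223 126.82425258]]
```

View pics/d13.png

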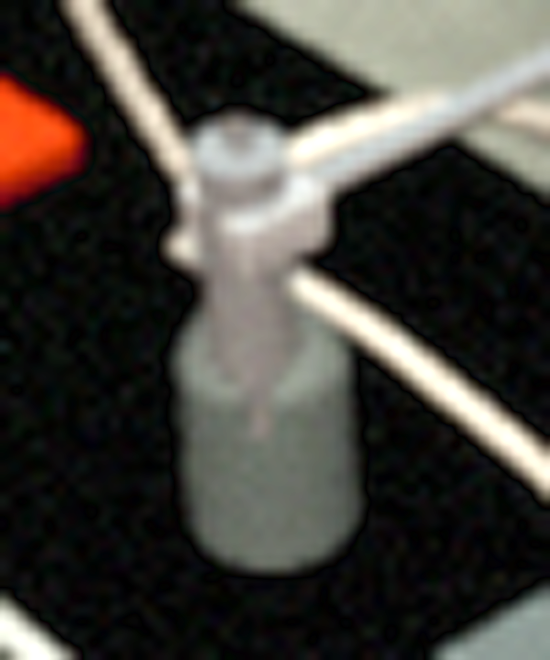

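```bash
python3 - <<'E'
from pl import *
p=tri([('scene',(325.3,151.8)),('side',(218.2,148.9))]);print(p,proj('scene',p),proj('side',p))
print(onz('scene',[(325.3,151.8)],.24),onz('side',[(218.2,148.9)],.24))
pose()
# tray corners now (rim z~ .2126)
C=np.array([.5207,-.2871])
p0=np.array([.3935,-.2815]);t0=np.radians(18.4);Ri=lambda t:np.array([[np.cos(t),-np.sin(t)],[np.sin(t),np.cos(t)]])
loc=Ri(t0).T@(C-p0);print('tray centre in tool-yang frame',loc)
E
```

```text
[0.58681619 0.10593724 0.23841512] [[325.55781038 151.44625882]] [[218.47317352 149.14706688]]
[[0.58872775 0.10385977 0.24      ]] [[0.5857508  0.10591808 0.24      ]]
t 21.43 p [ 0.3602 -0.2703  0.2208] yang 17.03 z [ 0.    -0.001 -1.   ] F [ 0.2  0.6 -1.7] w 0.113 j [-0.81 -0.37  2.03 -0.    1.48 -1.11]
tray centre in tool-yang frame [ 0.11892939 -0.04546426]
```

```bash
python3 - <<'E'
from pl import *
print(onz('scene',[(254,242)],.19))
p,r=plan([.395,-.05,.21],down(9),11,0);print()
p,r=plan([.468,.1505,.2],down(0),11,0,p,r);print(p)
E
```

```text
[[ 0.74641965 -0.18467942  0.19      ]]
{"angular": [0.0, 0.0, 0.15], "delta_pos": [0.61, 0.3, 0.03], "gripper": 0},
{"angular": [0.0, 0.0, 0.14], "delta_pos": [0.61, 0.28, 0.03], "gripper": 0},
{"angular": [0.0, 0.0, 0.15], "delta_pos": [0.61, 0.29, 0.04], "gripper": 0},
{"angular": [0.0, 0.0, 0.14], "delta_pos": [0.62, 0.27, 0.03], "gripper": 0},
{"angular": [0.0, 0.0, 0.15], "delta_pos": [0.62, 0.26, 0.03], "gripper": 0},
{"angular": [0.0, 0.0, 0.15], "delta_pos": [0.63, 0.26, 0.03], "gripper": 0},
{"angular": [0.0, 0.0, 0.14], "delta_pos": [0.63, 0.25, 0.04], "gripper": 0},
{"angular": [0.0, 0.0, 0.15], "delta_pos": [0.63, 0.24, 0.03], "gripper": 0},
{"angular": [0.0, 0.01, 0.14], "delta_pos": [0.63, 0.23, 0.03], "gripper": 0},
{"angular": [0.0, 0.0, 0.15], "delta_pos": [0.64, 0.23, 0.03], "gripper": 0},
{"angular": [0.0, 0.0, 0.15], "delta_pos": [0.64, 0.22, 0.04], "gripper": 0},

{"angular": [0.0, 0.0, 0.16], "delta_pos": [0.57, 0.31, 0.03], "gripper": 0},
{"angular": [0.0, 0.0, 0.17], "delta_pos": [0.57, 0.31, 0.03], "gripper": 0},
{"angular": [0.0, 0.0, 0.16], "delta_pos": [0.57, 0.29, 0.03], "gripper": 0},
{"angular": [0.0, 0.0, 0.16], "delta_pos": [0.58, 0.29, 0.03], "gripper": 0},
{"angular": [0.0, 0.0, 0.17], "delta_pos": [0.58, 0.28, 0.03], "gripper": 0},
{"angular": [0.0, 0.0, 0.16], "delta_pos": [0.59, 0.28, 0.03], "gripper": 0},
{"angular": [0.0, 0.0, 0.16], "delta_pos": [0.59, 0.26, 0.03], "gripper": 0},
{"angular": [0.0, 0.0, 0.17], "delta_pos": [0.59, 0.25, 0.03], "gripper": 0},
{"angular": [0.0, 0.0, 0.16], "delta_pos": [0.6, 0.25, 0.03], "gripper": 0},
{"angular": [0.0, 0.0, 0.16], "delta_pos": [0.6, 0.24, 0.03], "gripper": 0},
{"angular": [0.0, 0.0, 0.17], "delta_pos": [0.6, 0.23, 0.03], "gripper": 0},
[0.46806339 0.1503675  0.20008039]
```

```bash
python3 -m crank '[{"angular":[0,0,0.15],"delta_pos":[0.61,0.3,0.03],"gripper":0},{"angular":[0,0,0.14],"delta_pos":[0.61,0.28,0.03],"gripper":0},{"angular":[0,0,0.15],"delta_pos":[0.61,0.29,0.04],"gripper":0},{"angular":[0,0,0.14],"delta_pos":[0.62,0.27,0.03],"gripper":0},{"angular":[0,0,0.15],"delta_pos":[0.62,0.26,0.03],"gripper":0},{"angular":[0,0,0.15],"delta_pos":[0.63,0.26,0.03],"gripper":0},{"angular":[0,0,0.14],"delta_pos":[0.63,0.25,0.04],"gripper":0},{"angular":[0,0,0.15],"delta_pos":[0.63,0.24,0.03],"gripper":0},{"angular":[0,0,0.14],"delta_pos":[0.63,0.23,0.03],"gripper":0},{"angular":[0,0,0.15],"delta_pos":[0.64,0.23,0.03],"gripper":0},{"angular":[0,0,0.15],"delta_pos":[0.64,0.22,0.04],"gripper":0}]'
python3 - <<'E'
from pl import *
pose(); shot('side','d14.png',(110,60,360,260),3); shot('scene','s14.png',(120,70,400,290),2.8)
E
```

```text
time: 22.8
tool_pos: [0.3952, -0.049, 0.2099]
tool_rot: [0.0, 0.65, 0.76, 0.0]
contact_force: [1.3, -0.6, -1.0]
gripper_width: 0.119
t 22.8 p [ 0.3952 -0.049   0.2099] yang 8.96 z [ 0.  0. -1.] F [ 1.3 -0.6 -1. ] w 0.119 j [-0.31 -0.52  2.16  0.    1.5  -0.47]
```

View pics/d14.png

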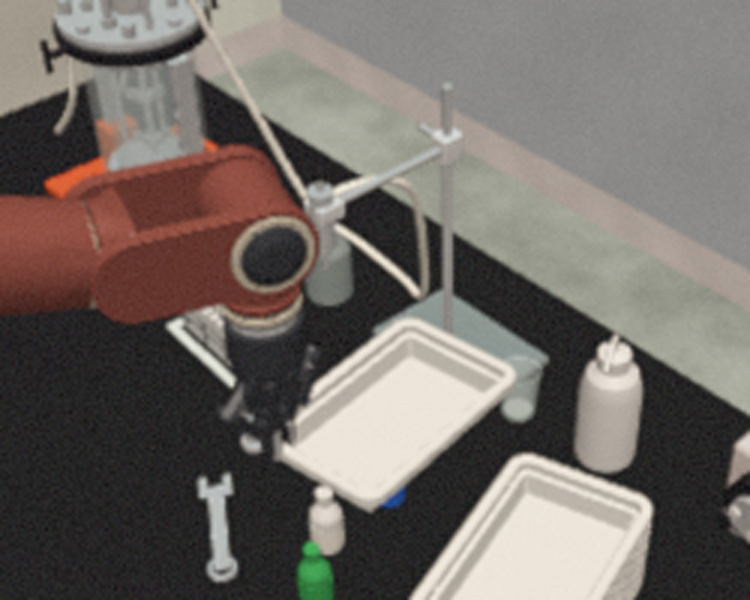

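View pics/s14.png

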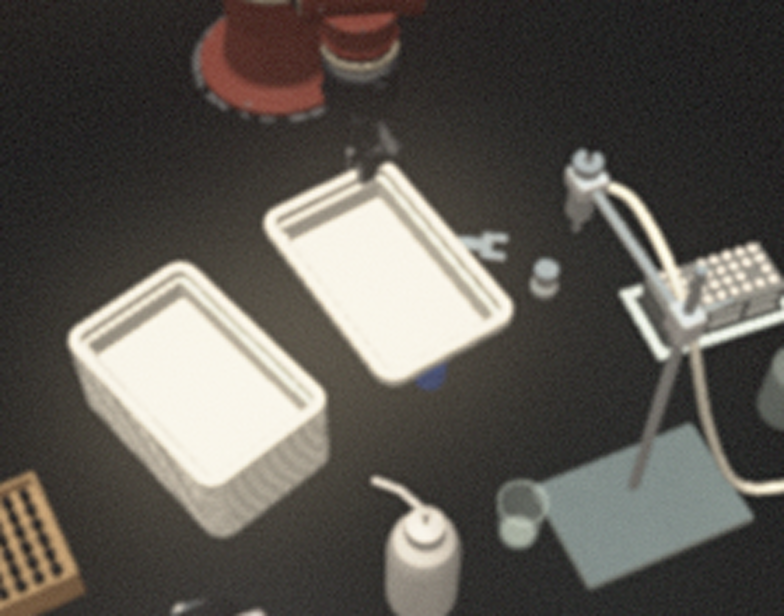

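```bash
python3 -m crank '[{"angular":[0,0,0.16],"delta_pos":[0.57,0.31,0.03],"gripper":0},{"angular":[0,0,0.17],"delta_pos":[0.57,0.31,0.03],"gripper":0},{"angular":[0,0,0.16],"delta_pos":[0.57,0.29,0.03],"gripper":0},{"angular":[0,0,0.16],"delta_pos":[0.58,0.29,0.03],"gripper":0},{"angular":[0,0,0.17],"delta_pos":[0.58,0.28,0.03],"gripper":0},{"angular":[0,0,0.16],"delta_pos":[0.59,0.28,0.03],"gripper":0}]'
python3 - <<'E'
from pl import *
pose(); shot('side','d15.png',(110,60,360,260),3); shot('scene','s15.png',(120,70,400,290),2.8)
E
```

```text
time: 23.65
tool_pos: [0.4352, 0.0597, 0.2043]
tool_rot: [0.0, 0.682, 0.732, -0.0]
contact_force: [-0.1, -0.2, -1.9]
gripper_width: 0.115
t 23.65 p [0.4352 0.0597 0.2043] yang 4.03 z [-0. -0. -1.] F [-0.1 -0.2 -1.9] w 0.115 j [-0.03 -0.39  2.08 -0.    1.45 -0.1 ]
```

View pics/d15.png

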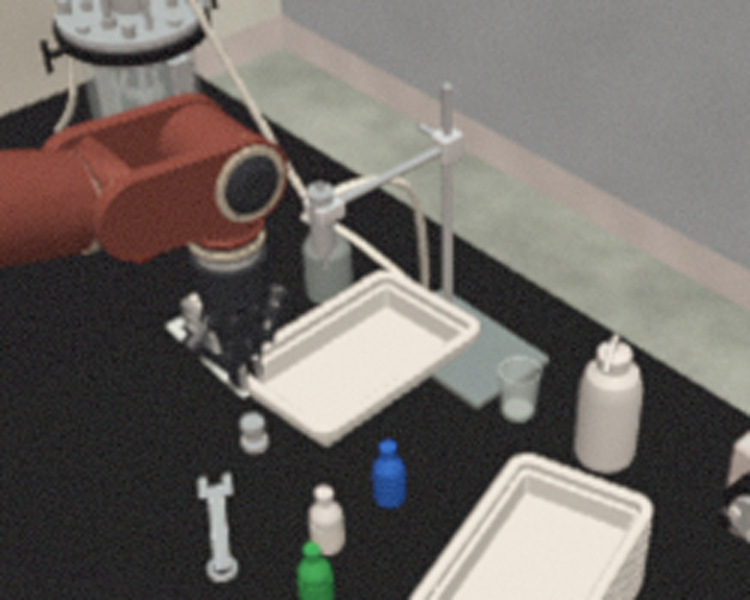

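View pics/s15.png

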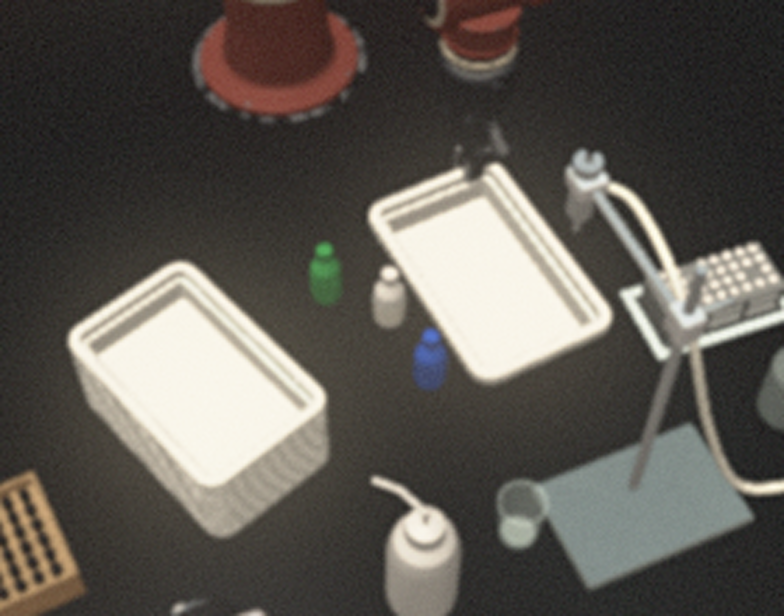

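```bash
python3 -m crank '[{"angular":[0,0,0.16],"delta_pos":[0.59,0.26,0.03],"gripper":0},{"angular":[0,0,0.17],"delta_pos":[0.59,0.25,0.03],"gripper":0},{"angular":[0,0,0.16],"delta_pos":[0.6,0.25,0.03],"gripper":0},{"angular":[0,0,0.16],"delta_pos":[0.6,0.24,0.03],"gripper":0},{"angular":[0,0,0.17],"delta_pos":[0.6,0.23,0.03],"gripper":0},{"angular":[0,0,0],"delta_pos":[0,0,0],"gripper":0},{"angular":[0,0,0],"delta_pos":[0,0,0],"gripper":0}]'
python3 - <<'E'
from pl import *
pose(); shot('side','d16.png',(110,60,360,260),3); shot('scene','s16.png',(220,90,420,250),4);shot('wrist','w16.png',None,1.5)
for c in('scene','side'):
  for x in landmark_of(c,'tray_corner_a')[:6]: print(c,np.round(x['pixel'],1),round(x['conf'],2),np.round(onz(c,[x['pixel']],.193),3))
E
```

```text
time: 24.62
tool_pos: [0.4678, 0.1496, 0.1996]
tool_rot: [0.0, 0.707, 0.707, -0.0]
contact_force: [0.0, 0.2, -1.3]
gripper_width: 0.118
t 24.62 p [0.4678 0.1496 0.1996] yang -0.05 z [-0.001 -0.001 -1.   ] F [ 0.   0.2 -1.3] w 0.118 j [ 0.16 -0.24  1.97 -0.    1.41  0.16]
scene [323.4 128.7] 0.93 [[0.475 0.166 0.193]]
scene [363.8 186.7] 0.81 [[0.711 0.166 0.193]]
scene [281.6 140.8] 0.65 [[0.467 0.028 0.193]]
scene [318.8 198.1] 0.62 [[0.694 0.033 0.193]]
side [182.6 166.7] 0.95 [[0.473 0.162 0.193]]
side [256.1 158.4] 0.94 [[0.684 0.026 0.193]]
side [207.1 184. ] 0.78 [[0.479 0.036 0.193]]
side [230.7 138.9] 0.74 [[0.694 0.172 0.193]]
```

View pics/d16.png

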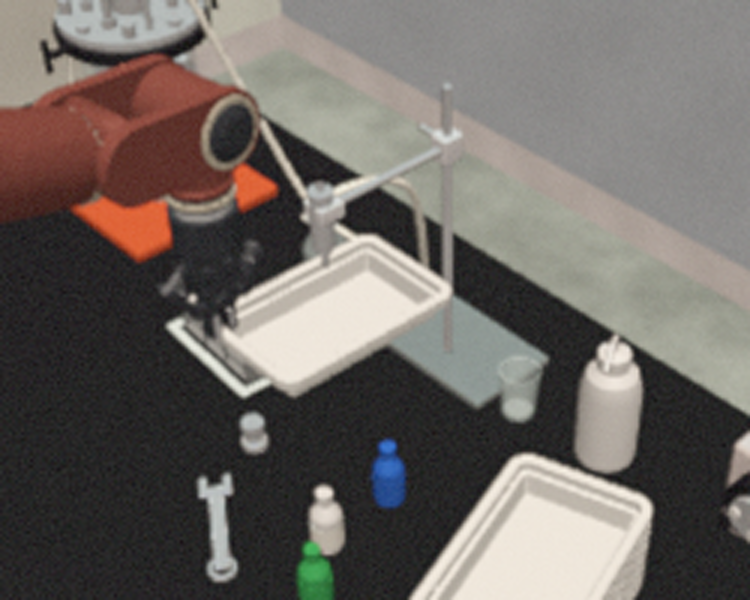

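View pics/s16.png

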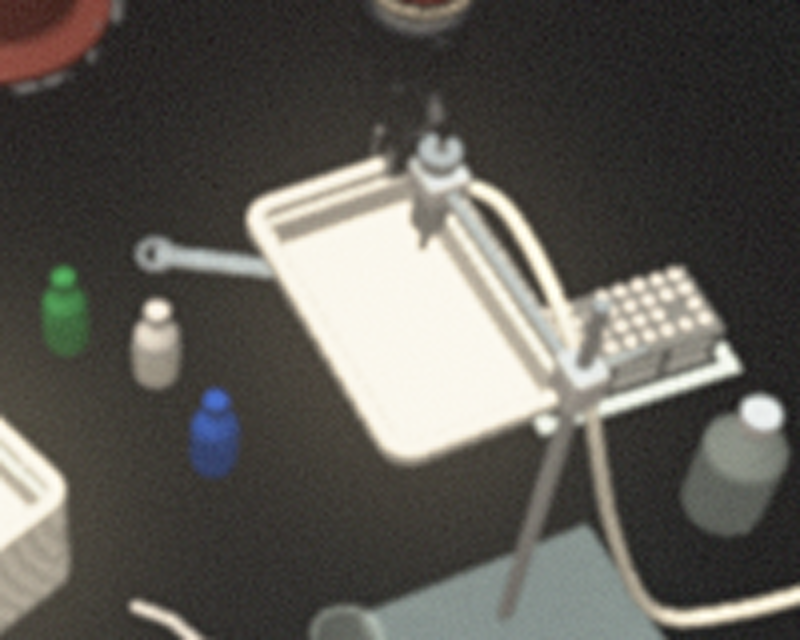

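View pics/w16.png

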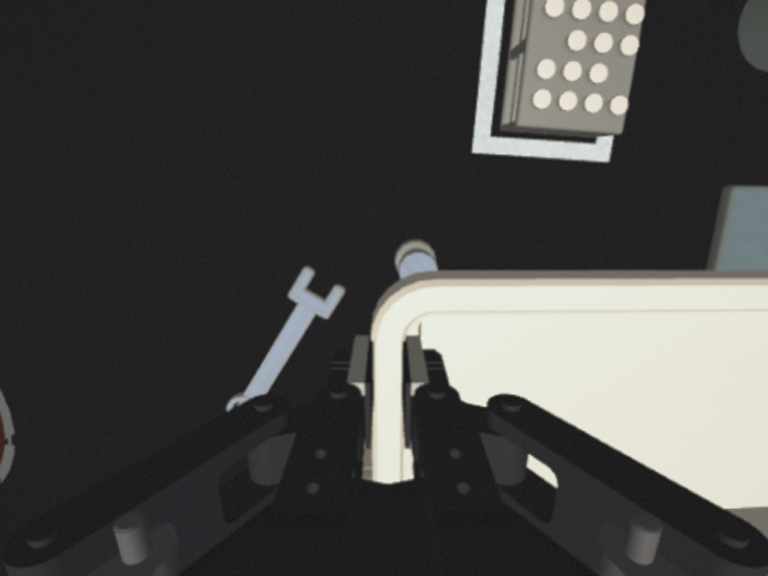

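```bash
cat > fit.py <<'E'
from pl import *
from scipy.optimize import least_squares
obs={}
for c in('scene','side'):
    grab_frame(c);L=landmark_of(c,'tray_corner_a');obs[c]=[x['pixel'] for x in L if x['conf']>.3]
s=state();base=np.array([s['tool_pos'][0]+.119,s['tool_pos'][1]-.0455,s['tool_pos'][2]-.007])
loc=np.array([[a*.114,b*.069,0] for a,b in((1,1),(-1,1),(-1,-1),(1,-1))])
def pts(v): return base+v[:3]+loc@R.from_rotvec(v[3:]).as_matrix().T
pair=[]
for c,o in obs.items():
    q=proj(c,pts(np.zeros(6)))
    for p in o:
        d=np.linalg.norm(q-p,axis=1);i=d.argmin()
        if d[i]<8: pair.append((c,i,p)); print(c,i,np.round(p-q[i],1))
def res(v):
    P=pts(v);return np.concatenate([proj(c,P[i])[0]-p for c,i,p in pair]+[v[3:]*20])
r=least_squares(res,np.zeros(6),loss='soft_l1')
print('centre',base+r.x[:3],'delta mm',r.x[:3]*1000,'rot deg',np.degrees(r.x[3:]),r.cost)
for c in obs:
    P=silhouettes(c,'tray');print(c,[(x['conf'],np.round(x['bbox'])) for x in P])
E
python3 fit.py
```

```text
scene 1 [-0.9 -1.6]
scene 2 [-2.3 -1. ]
scene 0 [-0.9  1.7]
scene 3 [-1.2  0.1]
side 2 [-0.2 -3.2]
side 0 [-0.4  0.2]
side 1 [0.9 3.8]
centre [0.58638318 0.10123836 0.19599128] delta mm [-0.3917971  -3.68911174  3.31406864] rot deg [-1.71404402  1.53195768  0.3656015 ] 7.235933298945082
scene [(0.63, array([281., 130., 358., 206.]))]
side [(0.93, array([186., 138., 260., 193.]))]
```

```bash
python3 - <<'E'
import cv2,numpy as np
a=cv2.imread('pics/w8.png').astype(float).mean(2);b=cv2.imread('pics/w16.png').astype(float).mean(2)
for x in range(470,765,40):
    o=[]
    for im in(a,b):
        pr=im[295:330,x-4:x+5].mean(1); w=np.clip(pr.max()-pr-6,0,None); 
        q=im[255:295,x-4:x+5].mean(1); g=np.diff(q); k=g[18:].argmax()+18
        # minimum of inner line
        i=pr.argmin(); o+= [295+i, round(pr.min()),255+k, round(g[k],1)]
    print(x,o)
for y in range(345,470,30):
    o=[]
    for im in(a,b):
        pr=im[y-3:y+4,395:425].mean(0); o+=[395+int(np.diff(pr).argmin())]
    print(y,o)
E
```

```text
470 [np.int64(312), 209, np.int64(278), np.float64(27.3), np.int64(312), 214, np.int64(278), np.float64(26.5)]
510 [np.int64(312), 209, np.int64(278), np.float64(27.7), np.int64(312), 214, np.int64(278), np.float64(26.6)]
550 [np.int64(312), 209, np.int64(278), np.float64(27.7), np.int64(311), 212, np.int64(277), np.float64(22.6)]
590 [np.int64(312), 208, np.int64(278), np.float64(30.9), np.int64(311), 211, np.int64(277), np.float64(22.6)]
630 [np.int64(311), 207, np.int64(278), np.float64(30.5), np.int64(311), 211, np.int64(278), np.float64(23.1)]
670 [np.int64(311), 204, np.int64(278), np.float64(30.5), np.int64(310), 208, np.int64(278), np.float64(22.6)]
710 [np.int64(311), 203, np.int64(278), np.float64(28.8), np.int64(310), 207, np.int64(277), np.float64(26.4)]
750 [np.int64(311), 204, np.int64(278), np.float64(28.7), np.int64(310), 208, np.int64(277), np.float64(25.7)]
345 [402, 402]
375 [402, 401]
405 [402, 402]
435 [403, 403]
465 [412, 412]
```

```bash
python3 - <<'E'
from pl import *
s=state();c=np.array([s['tool_pos'][0]+.119,s['tool_pos'][1]-.0455])
pts=[]
for cx,cy,a0 in((1,1,0),(-1,1,90),(-1,-1,180),(1,-1,270)):
    for a in np.radians(np.arange(a0,a0+91,15)): pts.append([c[0]+cx*.103+.022*np.cos(a),c[1]+cy*.058+.022*np.sin(a),s['tool_pos'][2]-.007])
for n,cr in(('side',(170,120,270,205)),('scene',(270,115,380,215))):
    f=np.ascontiguousarray(grab_frame(n)[:,:,::-1][cr[1]:cr[3],cr[0]:cr[2]]);k=7
    f=cv2.resize(f,None,fx=k,fy=k,interpolation=cv2.INTER_CUBIC);
    q=((proj(n,pts)-[cr[0],cr[1]]+.5)*k).astype(int);cv2.polylines(f,[q],True,(0,0,255),1)
    t=((proj(n,[[.587,.105,.24],[.587,.105,s['tool_pos'][2]-.04]])-[cr[0],cr[1]]+.5)*k).astype(int)
    for u in t: cv2.circle(f,tuple(int(v) for v in u),4,(255,0,0),-1)
    f=cv2.convertScaleAbs(f,alpha=.8);f=f[:600];cv2.imwrite(f'pics/ov_{n}.png',f)
E
```

```text
(no output)
```

View pics/ov_side.png

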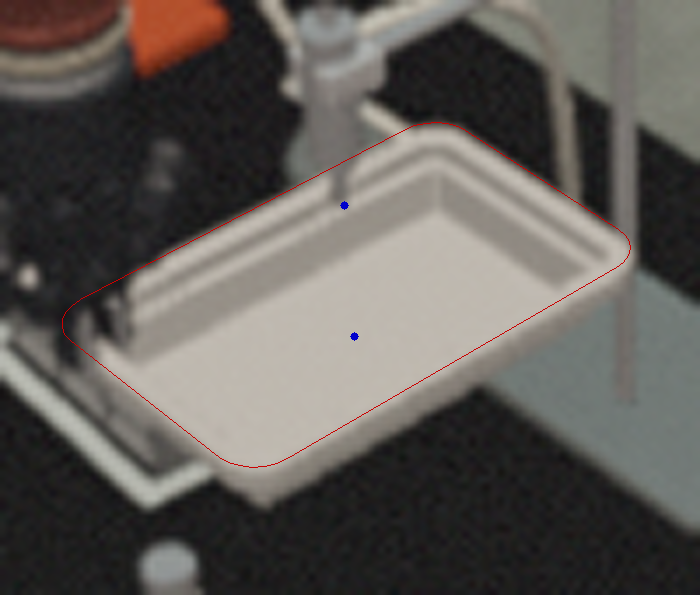

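View pics/ov_scene.png

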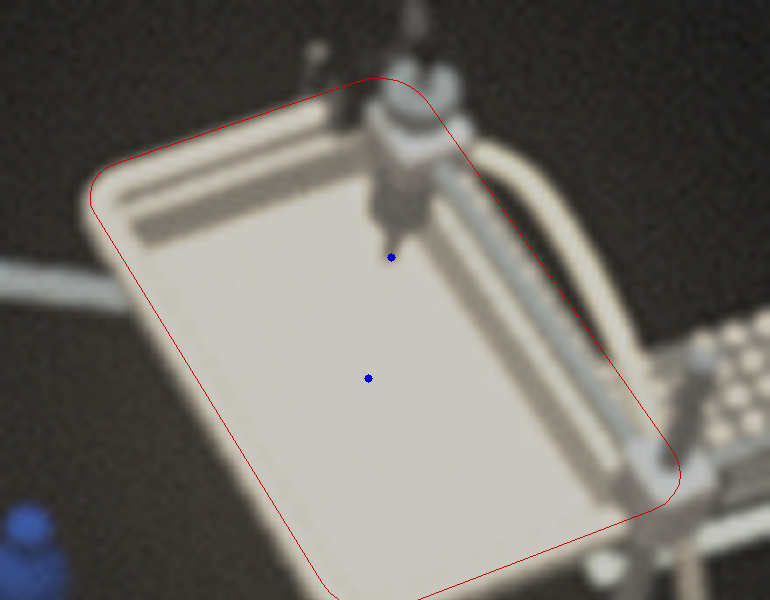

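```bash
python3 - <<'E'
from pl import *
pose(); print(job_done())
E
```

```text
t 25.27 p [0.4678 0.1506 0.1996] yang -0.02 z [-0. -0. -1.] F [ 0.2  0.2 -1.1] w 0.119 j [ 0.16 -0.24  1.97 -0.    1.41  0.16]
the job is handed in; nothing more can be done
None
```

I slid the rack onto its outline, peeled the top tray off the stack, and handed the job in at 25.3 s with the tray held level under the spout. The hand-in gave no verdict, so the results below are my own measurements.

- **Rack:** I clamped it across its width and slid it along the bench with a steady downward push, about 5–10 N. After release, the wrist camera put it about 1 mm off the outline's centre and about 0.1° off square. One reading of the gap at its far (+y) end came out 6.7 mm instead of 5 mm; the rack is inside the tape either way.
- **Tray peel:** I gripped the rim next to the corner nearest the robot and turned the tray up about 0.26 rad about the opposite corner. That corner stayed in the stack while the clinging places let go. The stack and the bottles stood in the same places in the later pictures.
- **Tray held under the spout:** The gripper pose puts the tray centre at (0.587, 0.105). I measured the spout at (0.587, 0.105 ± 0.003). The rim top is at about 0.193 m, below the spout end at 0.24 m. Nothing but the gripper touches the tray.
- **Level:** The tray sits in the gripper as it did when first gripped, within about 0.3°, and the tool is vertical.

**Disagreement:** The fit to the network's corner points put the tray centre about 4 mm off in y and its tilt at 1.5–1.7°. Those points carried errors of up to about 4 pixels. The model outline matched the side picture and was within about 1 pixel, or 3 mm, in the scene picture, so I trusted the gripper-based figures.

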